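# Unlatch the cleaning kit and stand its swab wand in the kit

## Task

Get the copier cleaning kit ready for use: swing the latch lever on the kit's front well forward, clear of the lid, and only then lift the lid by its bar handle until it stands upright or leans back a little. Then take the swab wand out of its stand and push it, tip first, all the way down into the narrow slanted metal tube inside the kit, and let go of it. Leave lid and latch open and do not push the staple box, mug or stapler out of their places.

Things in the scene. Friction and masses are not known exactly. Their poses are not given: they have to be found in the camera images.
- case: Black plastic kit box, 135 (x) x 200 (y) x 75 mm high without lid, walls 5 mm, fixed to the worktop. Origin: centre of its underside, on the worktop. x points from its front (latch and handle, towards the robot) to its back (lid hinge), z up. Inside at left a divider and two fixed white jars with black caps, 58 mm high; right of the divider stands the tube.
- latch (a joint): Angle of the steel latch lever at the left of the kit's front, rad: 0 upright with its hook over the lid's front edge, grows as its top swings forward (to the case's -x) and down, at most 1.7. The hook is clear of the lid from about 0.3; below that it holds the lid shut. Stiff hinge (0.08 N m): stays where it is left.
- latch_tab (a point): Grip point on the lever's upright tab, 83 mm from its hinge line; at latch angle 0 it is 118 mm above the worktop, 33 mm above the lid's top. The tab is a plate 24 mm wide along the case's y, 5 mm thick (8 mm at its round top rim, 15 mm past this point): pinch it across its width, fingers closing along the hinge line and turning about it, or hook it from behind.
- latch_hinge (a point): Hinge line of the latch lever, along the case's y; at case frame (-74.5, 55, 35) mm.
- kit_lid (a joint): Angle of the grey lid, rad: 0 shut, grows as its front edge rises, 1.57 upright, stop at 1.9. Stiff hinge (0.2 N m) and 0.15 kg: the lid stays where it is left; about 2.5 N at the handle lift it.
- lid_bar (a point): Middle of the lid's steel bar handle: round bar 10 mm thick along the case's y, 76 mm long with a leg at each end, standing out forward and up at 45 degrees from the lid's front edge (lid shut: 21 mm in front of the edge, 104 mm above the worktop, 19 mm above the lid's top). It moves with the lid, 163 mm from the hinge line; it can turn between the fingers.
- lid_hinge (a point): Hinge line of the lid, along the case's y, abreast of the bar's middle; at case frame (69.5, -40, 75) mm. The shut lid's underside is level with it; lid 139 x 204 x 10 mm. Open, the handle is about 0.24 m up, and a wall cabinet hangs over the back of the worktop (front about x 0.66, bottom z 0.55): lean the tool back to the robot while lifting.
- vial: Narrow open metal tube in the kit, fixed, slanted 30 degrees from vertical with its mouth towards the kit's front. Origin: centre of its bottom, outside; z points along its axis out of the mouth. Inner floor at z 4 mm, bore 12 mm wide up to z 48 mm, then flaring to 18 mm at the mouth, z 58 mm. The tool must tilt about 30 degrees to push the wand in.
- vial_mouth (a point): Centre of the tube's mouth, 58 mm along the tube's z from its origin, 60 mm above the worktop, 15 mm below the rim of the kit box.
- stand: Grey swab stand, fixed: 70 x 60 mm foot and a top plate 50 (x) x 52 (y) mm with its top 85 mm above the worktop and a 10 mm hole in its middle, in which the wand hangs upright by its collar. Origin: centre of its underside; z up.
- wand: Swab wand, 145 mm long, 40 g, loose. Origin at the swab tip, z from tip to handle. White rod 8 mm thick from the tip to z 80 mm (tip tapers to 5 mm), black collar 18 mm wide at z 80 to 84 mm, black square handle 14 x 14 mm (sides along its x and y) from z 84 to 145 mm. At the start it hangs in the stand, tip 5 mm above the worktop.
- staple_box: Small carton of staples, 38 x 82 x 28 mm; bystander. Origin at its underside.
- mug: White spotted mug, 92 mm across (127 mm with its handle), 93 mm high; bystander. Origin at its underside.
- stapler: Black desk stapler, 38 x 170 x 50 mm; bystander. Origin at its underside.
Mind the look-alikes: they are no part of the job. Of the things like the wand, leave any that is green or yellow; of the rest the smaller one is meant.

How it is judged:
By the outcome, as a careful person would: the job done as asked, in the order asked, and still so for the second after the job is handed in, with the robot touching nothing.
It also fails if it takes over 67 s, if anything falls off the work surface, if the arm or the gripper's body presses on something with over 40 N, if the wrist force passes 120 N, or if a joint passes its speed limit or range.

## Robot

A 7-joint arm with a two-finger parallel gripper is mounted at the origin on a cart in front of the work surface, level with it; the furniture and walls round the work are solid. World frame = base frame: x ahead of the robot, y to its left, z up, the work surface at z = 0. Lengths are in mm, angles in degrees, forces in N, time in s.
With the tool pointing down it reaches from about 400 to 875 mm from the base axis. Payload 6.5 kg.
Tool frame: the origin (TCP) lies on the centre line of the jaws, within the pads' length; the fingertips stand 22 mm ahead of it and the grasp point (between the pads) lies 3 mm ahead of it; z points along the fingers, y is the line along which they close (so a half turn about z gives the same grasp; the last joint's range is limited). The gripper opens to 88 mm and grips with 3 to 60 N. Pads are 18 mm wide; open, the fingers measure 123 mm over their backs; the gripper's body (75 mm by 187 mm) begins 45 mm behind the grasp point.
Start: joints at [-79.882, 30.733, -0.252, 88.115, 0.149, 61.152, -4.079], TCP at [156.269, 630.928, 260.716] pointing down, gripper open.
Joint ranges: [-154.64, 154.64], [-21.42, 123.67], [-72.66, 72.17], [13.99, 137.28], [-74.86, 254.86], [10.95, 109.41], [-158.01, 158.01]. Speed limits (degrees/s): [136.94, 136.94, 180, 180, 180, 180, 180].

## Interface

Orientations are given as [roll, pitch, yaw] about the fixed x, y, z axes, in that order (R = Rz(yaw) Ry(pitch) Rx(roll)).
In Python, from cell import robot gives the robot as it stands.
- The arm moves only by the shell command python3 -m pendant 'ROWS' [FORCE]. ROWS is JSON, a list of rows, each an object of numbers: "fingers": the opening, from 0 (shut) to 1 (fully open); "x", "y", "z": the shift along the tool's x, y, z in cm; "rx", "ry", "rz": the turn, a rotation vector about the tool's x, y, z in rad. In form: [{"fingers": .., "x": .., "y": .., "z": .., "rx": .., "ry": .., "rz": ..}, ...]. A call has 1 to 20 rows; each row is the pose to reach, as a shift and turn from the pose commanded when the call began, along the tool's axes at that moment; what a row does not reach only later rows make up. A row lasts 1/12 s, in which the tool goes at most 41.7 mm and 7.16 degrees, less where a joint would pass 70% of its speed; a pose out of reach is approached as far as the arm can. A call with a gripper value outside its range is refused whole. The fingers move at their own pace and stop on an object; FORCE is the grip in N (left out, the last holds). Time passes only in rows, so rows that repeat a pose let the fingers close. It gives the time, the measured TCP pose, the force, the opening and the grip force at its end, in the units of the state.
- robot.get_state(): the state, without advancing time (a new reading comes with each control period).
- robot.snapshot(name): name is "scene" or "top" or "wrist"; returns a dict with "img" (420x560x3 uint8, blue, green, red), "range_z" (420x560 float32, mm along the optical axis (not along the pixel's ray), 0 where there is no reading), "intrinsics" (3x3 intrinsics, pixels), "rvec" (rotation vector, rad) and "tvec" (3), from world to camera coordinates, as OpenCV has them; the wrist camera has in their place "mount" (4x4, takes a point from camera to tool coordinates, whose origin is the TCP and whose axes are the flange's). Camera axes: x right, y down, z forward; pixel columns grow to the right and rows downward; lengths in mm; the calibration is good to about 2 mm. A picture is of the moment at which its call begins: read the wrist's pose just before it.
- robot.finish_job(): hands the job in; it is judged then, once.
Trained networks look in a picture, given as the dict that the camera call returned (one of the last four; its "shot" number tells which), for a name from the list of things; names that differ only in an ending like _2 or _b are one class to them, and where a whole thing is asked for, a point or a joint stands for the part that bears it (a point fixed in the world has none). Each returns a list of dicts, best first, with "p" (0 to 1); they miss things now and then, are a little off and sometimes report something else, mostly with a low value. They report only what shows in the picture. A call takes as long as a camera call. They do not tell look-alikes from the thing itself.
- robot.recognise(thing, picture): "bbox" ([centre column, centre row, width, height] as shares, 0 to 1, of the picture: columns of its width, rows of its height, round what is visible of it).
- robot.pinpoint(thing, picture): "location" ([row, column] as shares, 0 to 1, of the picture: columns of its width, rows of its height: a listed point, or the origin of a listed thing).
The state is a dict: "time_s": time; "joints": joint angles; "qd": joint speeds; "tau": joint torques, N m; "tool_pos": TCP position; "ee_rot": TCP orientation; "wrist_force": force on the tool from outside, world axes, zero at the start; "torque": the same for the moment, N m; "width": finger opening in mm; "grip_force": force on a finger pad.
Only numpy, scipy, OpenCV 4.12 (cv2) and the standard library are available. Lean on these libraries where they do the work, as an engineer would, in place of code of your own. Each camera call takes 0.05 s, during which the arm holds its last target. There are 200 camera calls.

## Working session

There is one attempt and no reset: what is moved stays moved. The work goes in short steps, Python scripts to look and compute and a shell command to move; the robot and the scene stay as the last step left them, time stands still between calls to the robot, and variables do not carry over. Pictures are saved under pics/ and viewed, at most 11 in all, crops included, and the job is handed in when it is done.

```bash
ls; mkdir -p pics; cat > h.py <<'E'
import numpy as np, cv2
from cell import robot
from scipy.spatial.transform import Rotation as R
def toolT():
    s=robot.get_state(); T=np.eye(4); T[:3,:3]=R.from_euler('xyz',s['ee_rot'],degrees=True).as_matrix(); T[:3,3]=s['tool_pos']; return T
def snap(n):
    T=toolT(); p=robot.snapshot(n)
    if n=='wrist': p['C']=T@np.array(p['mount'])
    else:
        M=np.eye(4); M[:3,:3]=cv2.Rodrigues(np.array(p['rvec'],float))[0]; M[:3,3]=np.ravel(p['tvec']); p['C']=np.linalg.inv(M)
    return p
def world(p,r,c,z=None):
    K=np.array(p['intrinsics']); d=np.array([(c-K[0,2])/K[0,0],(r-K[1,2])/K[1,1],1])
    C=p['C']
    if z is None:
        k=p['range_z'][int(r),int(c)]
    else:
        k=(z-C[2,3])/(C[:3,:3]@d)[2]
    return C[:3,:3]@(d*k)+C[:3,3]
def pix(p,w):
    q=np.linalg.inv(p['C'])@np.append(w,1); q=np.array(p['intrinsics'])@q[:3]; return q[1]/q[2],q[0]/q[2]
def pts(p,thing,z=None):
    return [(round(o['p'],2),np.round([o['location'][0]*420,o['location'][1]*560]),np.round(world(p,o['location'][0]*420,o['location'][1]*560,z))) for o in robot.pinpoint(thing,p)[:4]]
def cloud(p):
    K=np.array(p['intrinsics']); v,u=np.mgrid[0:420,0:560]; z=p['range_z']
    X=np.stack([(u-K[0,2])/K[0,0]*z,(v-K[1,2])/K[1,1]*z,z],-1)
    W=X@p['C'][:3,:3].T+p['C'][:3,3]; W[z==0]=np.nan; return W
def move(target_pos,Rm):
    T=toolT(); d=T[:3,:3].T@(np.array(target_pos)-T[:3,3]); rv=R.from_matrix(T[:3,:3].T@Rm).as_rotvec()
    print('shift cm',np.round(d/10,2),'rv',np.round(rv,3),'deg',np.round(np.degrees(np.linalg.norm(rv)),1))
E
python3 - <<'E'
from h import *
s=robot.get_state(); print(s)
for n in ['scene','top']:
    p=snap(n); cv2.imwrite(f'pics/{n}0.png',p['img'])
    for t,z in [('case',0),('latch_tab',118),('lid_bar',104),('latch_hinge',35),('lid_hinge',75),('stand',0),('wand',5),('staple_box',0),('mug',0),('stapler',0)]:
        print(n,t,*pts(p,t,z))
    b=robot.recognise('wand',p); print([(round(o['p'],2),np.round(np.array(o['bbox'])*[560,420,560,420])) for o in b])
E
```

```text
pics
{'time_s': 0.0, 'joints': array([-79.88166595,  30.77663345,  -0.25568924,  88.16879257,
         0.14755634,  61.15099366,  -4.0797454 ]), 'qd': array([-0.00663811, -0.00590086,  0.09682327, -0.06876953,  0.07173061,
        0.05054183,  0.00434003]), 'tau': array([ 7.05328857e-04, -5.70977712e+01,  9.90812704e-01, -2.51607263e+01,
       -5.63894666e-02,  1.77660532e-02,  1.65059087e-04]), 'tool_pos': array([156.13080003, 630.39453196, 259.86153555]), 'ee_rot': array([-1.79904036e+02,  5.13056025e-03,  1.66093020e+02]), 'wrist_force': array([-0.01410482,  0.50152405, -0.26862783]), 'torque': array([0.04667878, 0.01395088, 0.00042373]), 'grip_force': 0.0, 'width': 88.18418114515956}
scene case (0.57, array([230., 269.]), array([ 550., -150.,    0.])) (0.55, array([329., 392.]), array([ 422., -579.,    0.]))
scene latch_tab (0.47, array([207., 239.]), array([ 479., -104.,  118.]))
scene lid_bar (0.66, array([225., 257.]), array([ 459., -179.,  104.]))
scene latch_hinge (0.67, array([329., 392.]), array([ 399., -584.,   35.])) (0.48, array([225., 239.]), array([491., -89.,  35.])
[... 1231 characters left out ...]
7.]), array([500., -89.,  35.]))
top lid_hinge (0.97, array([186., 285.]), array([ 612., -213.,   75.]))
top stand (0.84, array([217., 350.]), array([ 524., -439.,    0.]))
top wand (0.55, array([244., 349.]), array([ 432., -434.,    5.])) (0.42, array([203., 314.]), array([ 569., -315.,    5.])) (0.38, array([219., 351.]), array([ 517., -441.,    5.])) (0.38, array([224., 376.]), array([ 501., -526.,    5.]))
top staple_box (0.8, array([249., 393.]), array([ 418., -583.,   -0.]))
top mug (0.77, array([176., 340.]), array([ 668., -406.,    0.]))
top stapler (0.58, array([240., 158.]), array([432., 218.,   0.]))
[(0.44, array([319., 195.,   9.,  14.])), (0.4, array([244., 220.,   9.,  12.]))]
```

```bash
python3 - <<'E'
import cv2,numpy as np
a=cv2.imread('pics/scene0.png');b=cv2.imread('pics/top0.png')
A=cv2.resize(a[170:350,200:420],None,fx=3.3,fy=3.3,interpolation=cv2.INTER_CUBIC)
cv2.imwrite('pics/s_crop.png',A)
cv2.imwrite('pics/t_crop.png',cv2.resize(b[140:280,200:420],None,fx=3.5,fy=3.5,interpolation=cv2.INTER_CUBIC))
E
```

```text
(no output)
```

View pics/s_crop.png

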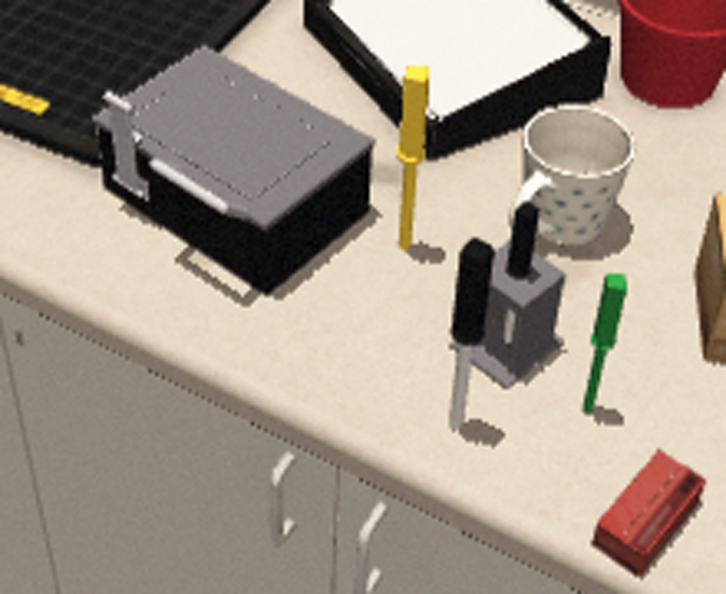

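View pics/t_crop.png

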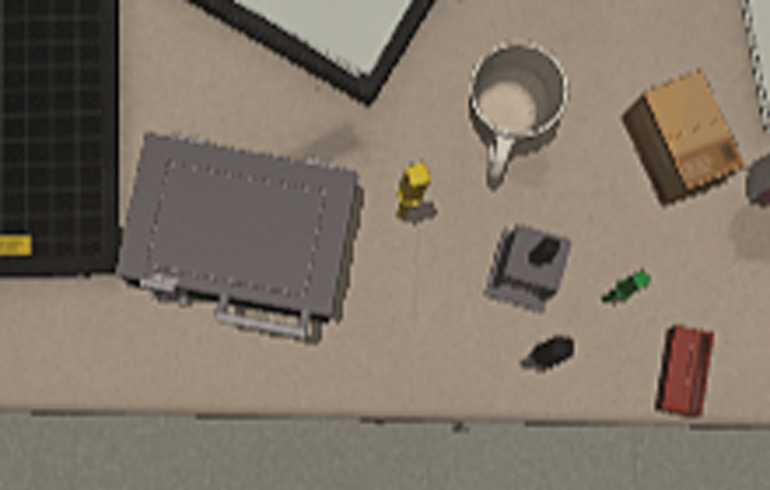

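The wand candidates in the scene image are yellow (324,235), green (384,273), a larger black one standing free (342,269), and a smaller black one hanging in the stand (360,253). The one in the stand fits: it is neither green nor yellow, and it is the smaller of the two black ones. The crop shows this clearly. The case is yawed about -11°, with the latch at its front left and the bar at its front right.

```bash
python3 - <<'E'
from h import *
p=snap('top'); W=cloud(p)
def rect(m):
    q=W[m][:,:2].astype(np.float32); print(len(q),cv2.minAreaRect(q))
x,y,z=W[...,0],W[...,1],W[...,2]
rect((z>80)&(z<90)&(x>440)&(x<660)&(y<-40)&(y>-290))
rect((z>80)&(z<90)&(abs(x-524)<45)&(abs(y+438)<45))
m=(z>125)&(z<160)&(abs(x-524)<45)&(abs(y+438)<45); rect(m); print(np.nanmean(W[m],0))
m=(z>105)&(z<140)&(abs(x-480)<30)&(abs(y+94)<40); rect(m); print(np.nanmean(W[m],0))
p=snap('wrist'); print(np.round(p['mount'],3)); print(p['intrinsics'])
T=np.eye(3)
move([470,-110,300],R.from_euler('xyz',[180,0,169],degrees=True).as_matrix())
E
```

```text
2357 ((547.4376220703125, -156.71282958984375), (203.5277099609375, 151.22425842285156), 80.04986572265625)
195 ((523.1913452148438, -434.897705078125), (51.90528869628906, 50.99923324584961), 74.77993774414062)
31 ((523.3892822265625, -434.5705261230469), (14.601648330688477, 14.855112075805664), 87.48100280761719)
[ 521.80435273 -434.22099955  147.18928269]
27 ((484.530517578125, -89.78492736816406), (28.69219398498535, 7.490359306335449), 82.68486785888672)
[484.10916777 -90.61647202 132.23879965]
[[ 1.00000e-03 -9.50000e-01 -3.13000e-01  8.16890e+01]
 [ 1.00000e+00  0.00000e+00  0.00000e+00 -4.20000e-02]
 [-0.00000e+00 -3.13000e-01  9.50000e-01 -1.23828e+02]
 [ 0.00000e+00  0.00000e+00  0.00000e+00  1.00000e+00]]
[[377.92299339   0.         281.9574128 ]
 [  0.         377.92299339 207.72146235]
 [  0.           0.           1.        ]]
shift cm [-48.26 -64.38  -3.93] rv [-0.     0.    -0.051] deg 2.9
```

```bash
python3 -m pendant '[{"fingers":0.5,"x":-47.5,"y":-62.5,"z":2.0,"rz":-0.068},{"fingers":0.5,"x":-47.5,"y":-62.5,"z":2.0,"rz":-0.068},{"fingers":0.5,"x":-47.5,"y":-62.5,"z":2.0,"rz":-0.068},{"fingers":0.5,"x":-47.5,"y":-62.5,"z":2.0,"rz":-0.068},{"fingers":0.5,"x":-47.5,"y":-62.5,"z":2.0,"rz":-0.068},{"fingers":0.5,"x":-47.5,"y":-62.5,"z":2.0,"rz":-0.068},{"fingers":0.5,"x":-47.5,"y":-62.5,"z":2.0,"rz":-0.068},{"fingers":0.5,"x":-47.5,"y":-62.5,"z":2.0,"rz":-0.068},{"fingers":0.5,"x":-47.5,"y":-62.5,"z":2.0,"rz":-0.068},{"fingers":0.5,"x":-47.5,"y":-62.5,"z":2.0,"rz":-0.068},{"fingers":0.5,"x":-47.5,"y":-62.5,"z":2.0,"rz":-0.068},{"fingers":0.5,"x":-47.5,"y":-62.5,"z":2.0,"rz":-0.068},{"fingers":0.5,"x":-47.5,"y":-62.5,"z":2.0,"rz":-0.068},{"fingers":0.5,"x":-47.5,"y":-62.5,"z":2.0,"rz":-0.068},{"fingers":0.5,"x":-47.5,"y":-62.5,"z":2.0,"rz":-0.068},{"fingers":0.5,"x":-47.5,"y":-62.5,"z":2.0,"rz":-0.068},{"fingers":0.5,"x":-47.5,"y":-62.5,"z":2.0,"rz":-0.068},{"fingers":0.5,"x":-47.5,"y":-62.5,"z":2.0,"rz":-0.068},{"fingers":0.5,"x":-47.5,"y":-62.5,"z":2.0,"rz":-0.068},{"fingers":0.5,"x":-47.5,"y":-62.5,"z":2.0,"rz":-0.068}]' 15; python3 - <<'E'
from h import *
print(robot.get_state()['joints'])
move([470,-110,260],R.from_euler('xyz',[180,0,170],degrees=True).as_matrix())
E
```

```text
[-79.88209485  30.73249801  -0.252089    88.11503728   0.14839039
  61.15331085  -4.07847058]
shift cm [-48.26 -64.38   0.07] rv [-0.     0.    -0.068] deg 3.9schema error: expected keys fingers, x, y, z, rx, ry, rz
```

```bash
python3 -m pendant '[{"fingers":0.5,"x":-47.5,"y":-62.5,"z":2,"rx":0,"ry":0,"rz":-0.068},{"fingers":0.5,"x":-47.5,"y":-62.5,"z":2,"rx":0,"ry":0,"rz":-0.068},{"fingers":0.5,"x":-47.5,"y":-62.5,"z":2,"rx":0,"ry":0,"rz":-0.068},{"fingers":0.5,"x":-47.5,"y":-62.5,"z":2,"rx":0,"ry":0,"rz":-0.068},{"fingers":0.5,"x":-47.5,"y":-62.5,"z":2,"rx":0,"ry":0,"rz":-0.068},{"fingers":0.5,"x":-47.5,"y":-62.5,"z":2,"rx":0,"ry":0,"rz":-0.068},{"fingers":0.5,"x":-47.5,"y":-62.5,"z":2,"rx":0,"ry":0,"rz":-0.068},{"fingers":0.5,"x":-47.5,"y":-62.5,"z":2,"rx":0,"ry":0,"rz":-0.068},{"fingers":0.5,"x":-47.5,"y":-62.5,"z":2,"rx":0,"ry":0,"rz":-0.068},{"fingers":0.5,"x":-47.5,"y":-62.5,"z":2,"rx":0,"ry":0,"rz":-0.068},{"fingers":0.5,"x":-47.5,"y":-62.5,"z":2,"rx":0,"ry":0,"rz":-0.068},{"fingers":0.5,"x":-47.5,"y":-62.5,"z":2,"rx":0,"ry":0,"rz":-0.068},{"fingers":0.5,"x":-47.5,"y":-62.5,"z":2,"rx":0,"ry":0,"rz":-0.068},{"fingers":0.5,"x":-47.5,"y":-62.5,"z":2,"rx":0,"ry":0,"rz":-0.068},{"fingers":0.5,"x":-47.5,"y":-62.5,"z":2,"rx":0,"ry":0,"rz":-0.068},{"fingers":0.5,"x":-47.5,"y":-62.5,"z":2,"rx":0,"ry":0,"rz":-0.068},{"fingers":0.5,"x":-47.5,"y":-62.5,"z":2,"rx":0,"ry":0,"rz":-0.068},{"fingers":0.5,"x":-47.5,"y":-62.5,"z":2,"rx":0,"ry":0,"rz":-0.068},{"fingers":0.5,"x":-47.5,"y":-62.5,"z":2,"rx":0,"ry":0,"rz":-0.068},{"fingers":0.5,"x":-47.5,"y":-62.5,"z":2,"rx":0,"ry":0,"rz":-0.068}]' 15; python3 - <<'E'
from h import *
print(robot.get_state()['joints'])
move([470,-110,260],R.from_euler('xyz',[180,0,170],degrees=True).as_matrix())
E
```

```text
time_s: 2.97
tool_pos: [469.0, -97.0, 241.4]
ee_rot: [-179.8, 0.2, 169.5]
wrist_force: [0.8, -0.2, 1.0]
width: 43.9
grip_force: 0.0
[-15.16595203  16.21797766  25.35018217 115.79851035  -8.78264992
  49.58797278  94.48654581]
shift cm [-0.34 -1.27 -1.85] rv [-0.003  0.004 -0.009] deg 0.6
```

```bash
python3 - <<'E'
from h import *
p=snap('wrist'); cv2.imwrite('pics/w1.png',p['img'])
for t,z in [('latch_tab',118),('lid_bar',104),('latch_hinge',35),('lid_hinge',75)]:
    print(t,*pts(p,t,z))
W=cloud(p); x,y,z=W[...,0],W[...,1],W[...,2]
for lo,hi in [(108,128),(128,140)]:
    m=(z>lo)&(z<hi)&(abs(x-484)<30)&(abs(y+91)<30); print(m.sum(),np.nanmean(W[m],0),cv2.minAreaRect(W[m][:,:2].astype(np.float32)))
m=(z>80)&(z<90)&(x>440)&(x<660)&(y<-40)&(y>-290);print(cv2.minAreaRect(W[m][:,:2].astype(np.float32)))
m=(z>96)&(z<115)&(abs(x-457)<30)&(abs(y+178)<50); print(m.sum(),np.nanmean(W[m],0),cv2.minAreaRect(W[m][:,:2].astype(np.float32)))
E
```

```text
latch_tab (0.56, array([229., 297.]), array([487., -90., 118.]))
lid_bar (0.66, array([207., 167.]), array([ 458., -180.,  104.]))
latch_hinge (0.88, array([196., 296.]), array([488., -88.,  35.])) (0.61, array([256., 242.]), array([ 537., -150.,   35.]))
lid_hinge
273 [484.5246036  -88.50745263 116.77923715] ((484.1769714355469, -89.74771881103516), (27.04056739807129, 2.8453598022460938), 79.50484466552734)
514 [485.70929388 -88.33047564 131.76346196] ((486.27154541015625, -88.51708221435547), (31.54711151123047, 8.215834617614746), 82.88597106933594)
((537.8810424804688, -153.15011596679688), (203.9051055908203, 128.1029815673828), 79.88790893554688)
1780 [ 456.66159049 -178.62696957  106.69852731] ((460.99127197265625, -180.22894287109375), (85.66167449951172, 20.600830078125), 80.83020782470703)
```

View pics/w1.png

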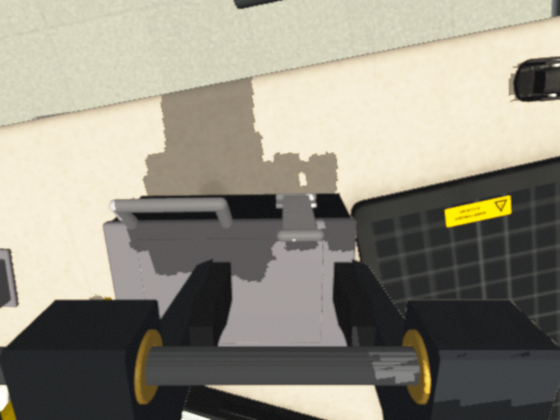

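The wrist picture shows the latch tab at pixel (300,236), its hinge at (296,200) and the bar handle at (170,208). The tab is at about (485.5,-89) with case yaw -10°.

```bash
python3 - <<'E'
from h import *
move([485.5,-89,121],R.from_euler('xyz',[180,0,170],degrees=True).as_matrix())
E
```

```text
shift cm [-1.87  0.25 11.96] rv [ 0.001 -0.001  0.002] deg 0.1
```

```bash
python3 -m pendant '[{"fingers":0.5,"x":-1.9,"y":0.2,"z":4,"rx":0,"ry":0,"rz":0},{"fingers":0.5,"x":-1.9,"y":0.2,"z":7,"rx":0,"ry":0,"rz":0},{"fingers":0.5,"x":-1.9,"y":0.2,"z":10,"rx":0,"ry":0,"rz":0},{"fingers":0.5,"x":-1.9,"y":0.2,"z":12,"rx":0,"ry":0,"rz":0},{"fingers":0.5,"x":-1.9,"y":0.2,"z":12,"rx":0,"ry":0,"rz":0},{"fingers":0.1,"x":-1.9,"y":0.2,"z":12,"rx":0,"ry":0,"rz":0},{"fingers":0.1,"x":-1.9,"y":0.2,"z":12,"rx":0,"ry":0,"rz":0},{"fingers":0.1,"x":-1.9,"y":0.2,"z":12,"rx":0,"ry":0,"rz":0},{"fingers":0.1,"x":-1.9,"y":0.2,"z":12,"rx":0,"ry":0,"rz":0},{"fingers":0.1,"x":-1.9,"y":0.2,"z":12,"rx":0,"ry":0,"rz":0}]' 20
```

```text
time_s: 4.05
tool_pos: [487.2, -89.0, 122.1]
ee_rot: [179.8, 0.1, 170.1]
wrist_force: [1.5, 5.5, -2.6]
width: 26.6
grip_force: 20.0
```

```bash
python3 - <<'E'
from h import *
T=toolT(); print(T.round(2)[:3,:3])
# arc: hinge 83mm ahead of grasp (grasp 3mm ahead of TCP) -> hinge 86 ahead of TCP along z; top swings to case -x = tool +x; 
h=86
for a in np.linspace(0.12,1.2,10):
    # tool rotates so that z points to hinge: pos = hinge - 86*zdir
    # tool frame: x forward(-x case). zdir(a)=(-sin a,0,cos a); rotation about y by -a
    print(round(a,2),'x',round(h*np.sin(a)/10,2),'z',round((h-h*np.cos(a))/10,2),'ry',round(-a,2), R.from_rotvec([0,-a,0]).apply([0,0,1]).round(2))
E
```

```text
[[-0.99  0.17  0.  ]
 [ 0.17  0.99  0.  ]
 [-0.    0.   -1.  ]]
0.12 x 1.03 z 0.06 ry -0.12 [-0.12  0.    0.99]
0.24 x 2.04 z 0.25 ry -0.24 [-0.24  0.    0.97]
0.36 x 3.03 z 0.55 ry -0.36 [-0.35  0.    0.94]
0.48 x 3.97 z 0.97 ry -0.48 [-0.46  0.    0.89]
0.6 x 4.86 z 1.5 ry -0.6 [-0.56  0.    0.83]
0.72 x 5.67 z 2.13 ry -0.72 [-0.66  0.    0.75]
0.84 x 6.4 z 2.86 ry -0.84 [-0.74  0.    0.67]
0.96 x 7.05 z 3.67 ry -0.96 [-0.82  0.    0.57]
1.08 x 7.58 z 4.55 ry -1.08 [-0.88  0.    0.47]
1.2 x 8.02 z 5.48 ry -1.2 [-0.93  0.    0.36]
```

```bash
python3 -m pendant '[{"fingers":0.1,"x":1.03,"y":0,"z":0.06,"rx":0,"ry":-0.12,"rz":0},{"fingers":0.1,"x":2.04,"y":0,"z":0.25,"rx":0,"ry":-0.24,"rz":0},{"fingers":0.1,"x":3.03,"y":0,"z":0.55,"rx":0,"ry":-0.36,"rz":0},{"fingers":0.1,"x":3.97,"y":0,"z":0.97,"rx":0,"ry":-0.48,"rz":0},{"fingers":0.1,"x":4.86,"y":0,"z":1.5,"rx":0,"ry":-0.6,"rz":0},{"fingers":0.1,"x":5.67,"y":0,"z":2.13,"rx":0,"ry":-0.72,"rz":0},{"fingers":0.1,"x":6.4,"y":0,"z":2.86,"rx":0,"ry":-0.84,"rz":0},{"fingers":0.1,"x":6.4,"y":0,"z":2.86,"rx":0,"ry":-0.84,"rz":0},{"fingers":0.1,"x":6.4,"y":0,"z":2.86,"rx":0,"ry":-0.84,"rz":0}]' 20; python3 -c "
from h import *
print(robot.get_state()['joints'])"
```

```text
time_s: 4.8
tool_pos: [475.5, -88.9, 173.5]
ee_rot: [178.9, 25.5, 169.7]
wrist_force: [-0.5, 0.0, 1.0]
width: 14.8
grip_force: 0.0
[-30.21191841  17.88011107  40.14961866 137.21207091 -74.7709039
  11.05414212 157.92223797]
```

```bash
python3 - <<'E'
from h import *
move([490,-110,250],R.from_euler('xyz',[180,0,170],degrees=True).as_matrix())
E
```

```text
shift cm [-4.92 -1.69 -6.16] rv [ 0.018  0.445 -0.001] deg 25.5
```

```bash
python3 -m pendant '[{"fingers":0.5,"x":0,"y":0,"z":-3,"rx":0,"ry":0,"rz":0},{"fingers":0.5,"x":-2,"y":-1,"z":-6.2,"rx":0,"ry":0.1,"rz":0},{"fingers":0.5,"x":-4.9,"y":-1.7,"z":-6.2,"rx":0.02,"ry":0.22,"rz":0},{"fingers":0.5,"x":-4.9,"y":-1.7,"z":-6.2,"rx":0.02,"ry":0.34,"rz":0},{"fingers":0.5,"x":-4.9,"y":-1.7,"z":-6.2,"rx":0.02,"ry":0.445,"rz":0},{"fingers":0.5,"x":-4.9,"y":-1.7,"z":-6.2,"rx":0.02,"ry":0.445,"rz":0}]' 20; python3 - <<'E'
from h import *
print(robot.get_state()['joints'])
p=snap('wrist'); cv2.imwrite('pics/w2.png',p['img'])
for t in ['latch_tab','latch_hinge','lid_bar']: print(pts(p,t),pts(p,t,100))
W=cloud(p); Rc=R.from_euler('z',-10,degrees=True).as_matrix(); Q=(W-[549,-156,0])@Rc
m=(abs(Q[...,1]-55)<10)&(Q[...,0]<-70)&(Q[...,0]>-200)&(Q[...,2]>15)
q=Q[m]; print(m.sum())
for a in range(-200,-69,8):
    s=q[(q[:,0]>=a)&(q[:,0]<a+8)]
    if len(s): print(a,len(s),s[:,2].min().round(),s[:,2].max().round())
E
```

```text
time_s: 5.3
tool_pos: [490.6, -111.6, 253.9]
ee_rot: [179.9, 1.5, 169.9]
wrist_force: [1.5, -0.5, -0.3]
width: 44.0
grip_force: 0.0
[-40.54226564  27.34443033  63.3069993  113.94697871 -30.3314663
  55.38930103 117.54030303]
[(0.78, array([166., 313.]), array([469., -86., 131.]))] [(0.78, array([166., 313.]), array([476., -85., 100.]))]
[(0.84, array([165., 306.]), array([467., -91., 130.]))] [(0.84, array([165., 306.]), array([474., -91., 100.]))]
[(0.97, array([163., 181.]), array([ 455., -178.,  108.]))] [(0.97, array([163., 181.]), array([ 457., -181.,  100.]))]
10547
-104 1677 299.0 321.0
-96 4688 127.0 320.0
-88 846 67.0 320.0
-80 2912 34.0 314.0
-72 424 90.0 308.0
```

View pics/w2.png

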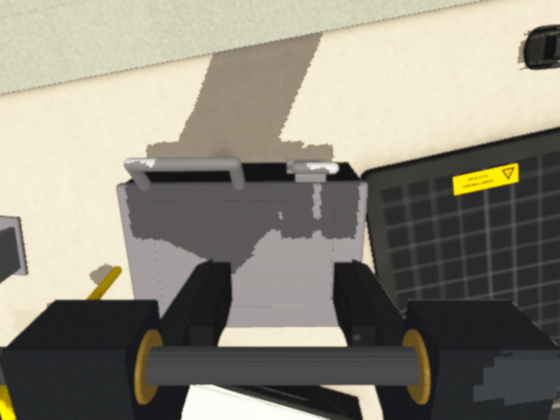

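The latch is only at about 0.2 rad: its rim is at pixel (318,168). The arm hit joint limits when it leaned back with the tool turned this way. I'll turn the tool to yaw 80, so the open fingers straddle the tab, and pull it forward with the rear finger.

```bash
cat >> h.py <<'E'
Rc=R.from_euler('z',-10,degrees=True).as_matrix(); C0=np.array([549,-156,0.])
def cw(c): return Rc@np.array(c,float)+C0
def wc(w): return Rc.T@(np.array(w)-C0)
E
python3 - <<'E'
from h import *
move(cw([-105,55,200]),R.from_euler('xyz',[180,0,80],degrees=True).as_matrix())
E
python3 -m pendant '[{"fingers":0.68,"x":1,"y":4,"z":3,"rx":0,"ry":0,"rz":0.12},{"fingers":0.68,"x":3.5,"y":4,"z":3,"rx":0,"ry":0,"rz":0.8},{"fingers":0.68,"x":3.5,"y":4,"z":3,"rx":0,"ry":0,"rz":1.57},{"fingers":0.68,"x":3.5,"y":4,"z":3,"rx":0,"ry":0,"rz":1.57},{"fingers":0.68,"x":3.5,"y":4,"z":3,"rx":0,"ry":0,"rz":1.57},{"fingers":0.68,"x":3.5,"y":4,"z":3,"rx":0,"ry":0,"rz":1.57},{"fingers":0.68,"x":3.5,"y":4,"z":3,"rx":0,"ry":0,"rz":1.57},{"fingers":0.68,"x":3.5,"y":4,"z":3,"rx":0,"ry":0,"rz":1.57},{"fingers":0.68,"x":3.5,"y":4,"z":3,"rx":0,"ry":0,"rz":1.57},{"fingers":0.68,"x":3.5,"y":4,"z":3,"rx":0,"ry":0,"rz":1.57},{"fingers":0.68,"x":3.5,"y":4,"z":3,"rx":0,"ry":0,"rz":1.57},{"fingers":0.68,"x":3.5,"y":4,"z":3,"rx":0,"ry":0,"rz":1.57},{"fingers":0.68,"x":3.5,"y":4,"z":3,"rx":0,"ry":0,"rz":1.57},{"fingers":0.68,"x":3.5,"y":4,"z":3,"rx":0,"ry":0,"rz":1.57}]' 20; python3 - <<'E'
from h import *
T=toolT();print(robot.get_state()['joints'],wc(T[:3,3]))
move(cw([-105,55,200]),R.from_euler('xyz',[180,0,80],degrees=True).as_matrix())
print('tool y case x; x case y')
P=[(-75,112)]+[(-74.5-78*np.sin(t)+2.5*np.cos(t),35+78*np.cos(t)+2.5*np.sin(t)) for t in (.3,.5,.7,.9,1.1,1.2)]
for x,z in P:
    print(np.round(T[:3,:3].T@(cw([x-30,55,z+22])-T[:3,3])/10,2))
E
```

```text
shift cm [3.82 2.03 4.8 ] rv [0.023 0.018 1.569] deg 89.9
time_s: 6.82
tool_pos: [461.5, -64.8, 218.2]
ee_rot: [178.5, -0.2, 79.8]
wrist_force: [-0.4, -0.8, -0.3]
width: 60.0
grip_force: 0.0
[-51.02956802  32.64369896  71.27831249 120.94621861 -40.05015089
  53.31437299  32.67051049] [-102.02858031   74.63344381  218.177589  ]
shift cm [-1.97 -0.34  1.8 ] rv [ 0.025 -0.003 -0.003] deg 1.5
tool y case x; x case y
[-1.99 -0.5   8.4 ]
[-2.   -2.52  8.52]
[-2.   -3.99  9.05]
[-2.01 -5.33  9.85]
[-2.02 -6.47 10.91]
[-2.03 -7.39 12.17]
[-2.03 -7.75 12.86]
```

```bash
python3 -m pendant '[{"fingers":0.68,"x":-2,"y":-0.5,"z":2,"rx":0.02,"ry":0,"rz":0},{"fingers":0.68,"x":-2,"y":-0.5,"z":5.5,"rx":0.02,"ry":0,"rz":0},{"fingers":0.68,"x":-2,"y":-0.5,"z":8.4,"rx":0.02,"ry":0,"rz":0},{"fingers":0.68,"x":-2,"y":-0.5,"z":8.4,"rx":0.02,"ry":0,"rz":0},{"fingers":0.68,"x":-2,"y":-1.7,"z":8.4,"rx":0.02,"ry":0,"rz":0},{"fingers":0.68,"x":-2,"y":-2.5,"z":8.5,"rx":0.02,"ry":0,"rz":0},{"fingers":0.68,"x":-2,"y":-4,"z":9.05,"rx":0.02,"ry":0,"rz":0},{"fingers":0.68,"x":-2,"y":-5.3,"z":9.85,"rx":0.02,"ry":0,"rz":0},{"fingers":0.68,"x":-2,"y":-6.5,"z":10.9,"rx":0.02,"ry":0,"rz":0},{"fingers":0.68,"x":-2,"y":-7.4,"z":12.1,"rx":0.02,"ry":0,"rz":0},{"fingers":0.68,"x":-2,"y":-7.8,"z":12.8,"rx":0.02,"ry":0,"rz":0},{"fingers":0.68,"x":-2,"y":-7.8,"z":12.8,"rx":0.02,"ry":0,"rz":0},{"fingers":0.68,"x":-2,"y":-7.8,"z":12.8,"rx":0.02,"ry":0,"rz":0}]' 20; python3 - <<'E'
from h import *
T=toolT();print(robot.get_state()['joints'],wc(T[:3,3]))
E
```

```text
time_s: 7.9
tool_pos: [385.5, -71.5, 89.2]
ee_rot: [179.7, -0.1, 80.0]
wrist_force: [0.5, -0.5, 0.1]
width: 60.1
grip_force: 0.0
[-37.76899399  37.24803795  52.65988701 134.01652791 -57.11772803
  35.06573951  50.01846311] [-175.73219892   54.85634825   89.15859961]
```

Next I rise and back off, then check the latch.

```bash
python3 -m pendant '[{"fingers":0.68,"x":0,"y":0,"z":-4,"rx":0,"ry":0,"rz":0},{"fingers":0.68,"x":0,"y":0,"z":-8,"rx":0,"ry":0,"rz":0},{"fingers":0.68,"x":-2,"y":2,"z":-12,"rx":0,"ry":0,"rz":0},{"fingers":0.68,"x":-6,"y":3,"z":-14,"rx":0,"ry":0,"rz":0},{"fingers":0.68,"x":-9.5,"y":3,"z":-14,"rx":0,"ry":0,"rz":0},{"fingers":0.68,"x":-9.5,"y":3,"z":-14,"rx":0,"ry":0,"rz":0}]' 20; python3 - <<'E'
from h import *
T=toolT();print(robot.get_state()['joints'],wc(T[:3,3]))
for n in ['top','wrist']:
    p=snap(n); print(n,[ (a,wc(c)) for a,b,c in pts(p,'latch_tab')],[(a,wc(c)) for a,b,c in pts(p,'lid_bar')])
    W=cloud(p); Q=(W-C0)@Rc
    m=(abs(Q[...,1]-55)<9)&(Q[...,0]<-71)&(Q[...,0]>-200)&(Q[...,2]>15)&(Q[...,2]<150)
    q=Q[m]
    for a in range(-200,-69,10):
        s=q[(q[:,0]>=a)&(q[:,0]<a+10)]
        if len(s): print(a,len(s),s[:,2].min().round(),s[:,2].max().round())
cv2.imwrite('pics/w3.png',p['img'])
E
```

```text
time_s: 8.4
tool_pos: [397.9, -178.4, 232.1]
ee_rot: [179.3, 0.1, 79.5]
wrist_force: [-0.1, -0.5, 0.1]
width: 60.2
grip_force: 0.0
[-37.32761617  24.19604987  69.61386766 123.58862296 -29.91377269
  50.77560348  39.7025777 ] [-144.93439778  -48.33322435  232.14681261]
top [(0.17, array([-7.01022114, -6.31322419, 85.        ]))] []
wrist [(0.8, array([-150.78013188,   54.64752355,   66.        ]))] [(0.6, array([-87.76686112, -37.81505109, 109.        ]))]
-170 143 66.0 72.0
-160 417 65.0 73.0
-150 378 61.0 67.0
-140 352 58.0 64.0
-130 390 55.0 66.0
-120 311 50.0 67.0
-110 327 47.0 53.0
-100 307 42.0 50.0
-90 298 39.0 46.0
-80 266 36.0 42.0
```

The latch is at about 1.2 rad. Now the bar.

```bash
python3 - <<'E'
from h import *
p=snap('wrist'); W=cloud(p); Q=(W-C0)@Rc
m=(abs(Q[...,1]+40)<25)&(Q[...,0]<-74)&(Q[...,0]>-110)&(Q[...,2]>90)&(Q[...,2]<125)
q=Q[m]; print(len(q),q.min(0),q.max(0),np.median(q,0))
move(cw([-88.5,-39,170]),R.from_euler('xyz',[180,0,80],degrees=True).as_matrix())
move(cw([-88.5,-39,110]),R.from_euler('xyz',[180,0,80],degrees=True).as_matrix())
E
```

```text
1022 [-92.57984177 -64.99688225 102.1103343 ] [-82.20834966 -15.09849475 110.28351007] [-88.27939947 -38.86848578 107.9119802 ]
shift cm [-0.03  5.8   5.82] rv [ 0.003 -0.001  0.003] deg 0.3
shift cm [-0.04  5.78 11.82] rv [ 0.003 -0.001  0.003] deg 0.3
```

```bash
python3 -m pendant '[{"fingers":0.36,"x":0,"y":3,"z":1.5,"rx":0,"ry":0,"rz":0},{"fingers":0.36,"x":0,"y":5.8,"z":4.5,"rx":0,"ry":0,"rz":0},{"fingers":0.36,"x":0,"y":5.8,"z":6,"rx":0,"ry":0,"rz":0},{"fingers":0.36,"x":0,"y":5.8,"z":9,"rx":0,"ry":0,"rz":0},{"fingers":0.36,"x":0,"y":5.8,"z":11.8,"rx":0,"ry":0,"rz":0},{"fingers":0.36,"x":0,"y":5.8,"z":11.8,"rx":0,"ry":0,"rz":0},{"fingers":0,"x":0,"y":5.8,"z":11.8,"rx":0,"ry":0,"rz":0},{"fingers":0,"x":0,"y":5.8,"z":11.8,"rx":0,"ry":0,"rz":0},{"fingers":0,"x":0,"y":5.8,"z":11.8,"rx":0,"ry":0,"rz":0},{"fingers":0,"x":0,"y":5.8,"z":11.8,"rx":0,"ry":0,"rz":0},{"fingers":0,"x":0,"y":5.8,"z":11.8,"rx":0,"ry":0,"rz":0}]' 15; python3 - <<'E'
from h import *
T=toolT();print(robot.get_state()['joints'],wc(T[:3,3]))
# arc rows: bar stays at offset g ahead of TCP
g=T[2,3]-104; h=np.array([69.5,75.]); b=np.array([wc(T[:3,3])[0],104.])
r=b-h
print('g',g,np.hypot(*r))
for i,a in enumerate(np.linspace(0.12,1.72,16)):
    c,s=np.cos(-a),np.sin(-a); bb=h+np.array([c*r[0]-s*r[1],s*r[0]+c*r[1]])
    l=0.45*i/15  # lean back
    zdir=np.array([np.sin(l),-np.cos(l)]); t=bb-g*zdir
    d=T[:3,:3].T@Rc@np.array([t[0]-wc(T[:3,3])[0],0,t[1]-T[2,3]])
    print(round(a,2),np.round(d/10,1),'rx',round(l,2))
# sign check of rx
print(Rc.T@T[:3,:3]@R.from_rotvec([.3,0,0]).apply([0,0,1]))
E
```

```text
time_s: 9.67
tool_pos: [456.7, -180.0, 111.1]
ee_rot: [179.6, -0.0, 80.1]
wrist_force: [3.9, 0.0, -2.3]
width: 9.3
grip_force: 15.0
[-21.20887686  39.38040941  49.74977594 120.07180503 -46.72893377
  41.86712871  49.4123631 ] [-86.75346614 -39.69416797 111.06735052]
g 7.067350517836118 158.92182254410247
0.12 [ 0.   0.5 -1.8] rx 0.0
0.23 [ 0.   1.1 -3.4] rx 0.03
0.33 [ 0.   1.8 -4.9] rx 0.06
0.44 [ 0.   2.7 -6.4] rx 0.09
0.55 [-0.   3.8 -7.7] rx 0.12
0.65 [-0.   4.9 -8.9] rx 0.15
0.76 [-0.   6.2 -9.9] rx 0.18
0.87 [ -0.    7.6 -10.8] rx 0.21
0.97 [ -0.    9.1 -11.6] rx 0.24
1.08 [ -0.   10.7 -12.2] rx 0.27
1.19 [ -0.   12.3 -12.6] rx 0.3
1.29 [ -0.   14.  -12.8] rx 0.33
1.4 [ -0.   15.7 -12.8] rx 0.36
1.51 [ -0.   17.3 -12.7] rx 0.39
1.61 [ -0.   19.  -12.4] rx 0.42
1.72 [ -0.   20.6 -11.9] rx 0.45
[-2.89067038e-01  2.01820158e-04 -9.57308836e-01]
```

```bash
python3 -m pendant '[{"fingers":0,"x":0,"y":0.5,"z":-1.9,"rx":0,"ry":0,"rz":0},{"fingers":0,"x":0,"y":1.1,"z":-3.5,"rx":-0.03,"ry":0,"rz":0},{"fingers":0,"x":0,"y":1.9,"z":-5.1,"rx":-0.06,"ry":0,"rz":0},{"fingers":0,"x":0,"y":2.8,"z":-6.6,"rx":-0.09,"ry":0,"rz":0},{"fingers":0,"x":0,"y":3.9,"z":-7.9,"rx":-0.12,"ry":0,"rz":0},{"fingers":0,"x":0,"y":5,"z":-9.1,"rx":-0.15,"ry":0,"rz":0},{"fingers":0,"x":0,"y":6.3,"z":-10.2,"rx":-0.18,"ry":0,"rz":0},{"fingers":0,"x":0,"y":7.8,"z":-11.1,"rx":-0.21,"ry":0,"rz":0},{"fingers":0,"x":0,"y":9.3,"z":-11.9,"rx":-0.24,"ry":0,"rz":0},{"fingers":0,"x":0,"y":10.9,"z":-12.5,"rx":-0.27,"ry":0,"rz":0}]' 15; python3 - <<'E'
from h import *
T=toolT();print(robot.get_state()['joints'],wc(T[:3,3]))
E
```

```text
time_s: 10.5
tool_pos: [562.0, -198.5, 236.9]
ee_rot: [164.3, -0.2, 80.1]
wrist_force: [-1.8, 2.3, 1.5]
width: 9.1
grip_force: 15.0
[-26.43499655  30.03730258  56.64806004 112.65777665 -45.04224275
  42.11618169  45.25634371] [ 20.13218515 -39.59752627 236.8916314 ]
```

```bash
python3 -m pendant '[{"fingers":0,"x":0,"y":1.75,"z":0.07,"rx":-0.03,"ry":0,"rz":0},{"fingers":0,"x":0,"y":3.44,"z":0.33,"rx":-0.06,"ry":0,"rz":0},{"fingers":0,"x":0,"y":5.17,"z":0.81,"rx":-0.09,"ry":0,"rz":0},{"fingers":0,"x":0,"y":6.7,"z":1.33,"rx":-0.12,"ry":0,"rz":0},{"fingers":0,"x":0,"y":8.25,"z":2.08,"rx":-0.15,"ry":0,"rz":0},{"fingers":0,"x":0,"y":9.75,"z":3,"rx":-0.18,"ry":0,"rz":0},{"fingers":0,"x":0,"y":9.75,"z":3,"rx":-0.18,"ry":0,"rz":0},{"fingers":0,"x":0,"y":9.75,"z":3,"rx":-0.18,"ry":0,"rz":0}]' 15; python3 - <<'E'
from h import *
T=toolT();print(robot.get_state()['joints'],wc(T[:3,3]))
p=snap('scene'); cv2.imwrite('pics/s2.png',cv2.resize(p['img'][120:350,180:420],None,fx=2.5,fy=2.5))
E
```

```text
time_s: 11.17
tool_pos: [662.8, -216.1, 233.5]
ee_rot: [154.0, -0.1, 80.1]
wrist_force: [1.5, 2.4, -0.5]
width: 9.3
grip_force: 15.1
[-18.86551563  34.21200494  47.64963479 106.21308    -56.64585837
  34.03464945  52.00151629] [122.52827607 -39.41279472 233.54977908]
```

View pics/s2.png

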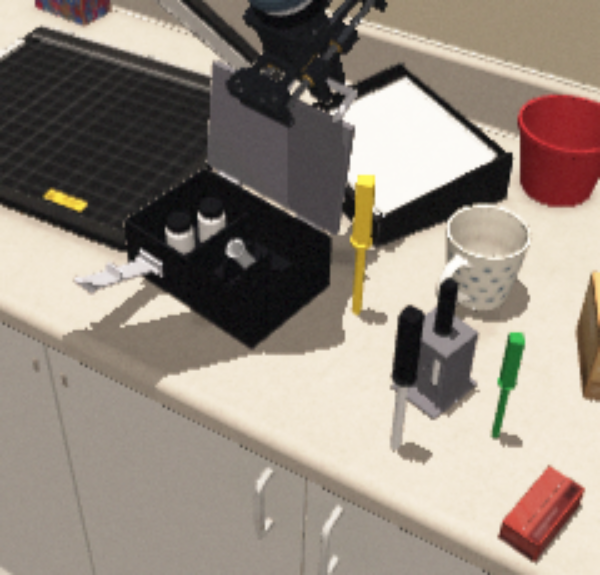

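The lid stands at about 1.7 rad, the latch is down in front, and the tube's mouth shows at crop pixel (240,250). I'll release gently and retreat along the tool axis.

```bash
python3 -m pendant '[{"fingers":0.24,"x":0,"y":0,"z":0,"rx":0,"ry":0,"rz":0},{"fingers":0.24,"x":0,"y":0,"z":0,"rx":0,"ry":0,"rz":0},{"fingers":0.24,"x":0,"y":0,"z":0,"rx":0,"ry":0,"rz":0},{"fingers":0.24,"x":0,"y":0,"z":-2,"rx":0,"ry":0,"rz":0},{"fingers":0.24,"x":0,"y":0,"z":-4,"rx":0,"ry":0,"rz":0},{"fingers":0.24,"x":0,"y":-4,"z":-7,"rx":0.1,"ry":0,"rz":0},{"fingers":0.5,"x":0,"y":-8,"z":-9,"rx":0.2,"ry":0,"rz":0},{"fingers":0.5,"x":0,"y":-12,"z":-9,"rx":0.3,"ry":0,"rz":0},{"fingers":0.5,"x":-2,"y":-16,"z":-7,"rx":0.4,"ry":0,"rz":0},{"fingers":0.5,"x":-2,"y":-19,"z":-5,"rx":0.45,"ry":0,"rz":0},{"fingers":0.5,"x":-2,"y":-19,"z":-5,"rx":0.45,"ry":0,"rz":0}]' 20; python3 - <<'E'
from h import *
T=toolT();print(robot.get_state()['joints'],wc(T[:3,3]))
p=snap('wrist'); cv2.imwrite('pics/w4.png',p['img'])
for t,z in [('vial_mouth',60),('vial',10),('lid_bar',None),('latch_tab',None)]: print(t,[(a,b,c,wc(c).round()) for a,b,c in pts(p,t,z)])
for n in ['top','scene']:
    p=snap(n)
    for t,z in [('vial_mouth',60),('vial',10),('lid_hinge',75)]: print(n,t,[(a,b,c,wc(c).round()) for a,b,c in pts(p,t,z)])
E
```

```text
time_s: 12.13
tool_pos: [465.1, -202.9, 191.8]
ee_rot: [-179.8, -0.0, 79.9]
wrist_force: [-1.2, 0.9, 0.2]
width: 44.1
grip_force: 0.0
[-24.43269563  34.35273038  57.99855378 115.04018455 -37.43572964
  51.8433414   43.78285427] [-74.47460928 -60.7210933  191.79279569]
vial_mouth [(0.67, array([145., 386.]), array([ 541., -173.,   60.]), array([ -5., -18.,  60.]))]
vial [(0.87, array([133., 407.]), array([ 570., -177.,   10.]), array([ 24., -17.,  10.]))]
lid_bar []
latch_tab [(0.86, array([ 23., 156.]), array([411., -76.,  67.]), array([-150.,   55.,   67.]))]
top vial_mouth []
top vial []
top lid_hinge [(0.55, array([186., 285.]), array([ 611., -213.,   75.]), array([ 71., -45.,  75.]))]
scene vial_mouth [(0.56, array([218., 276.]), array([ 547., -177.,   60.]), array([  2., -21.,  60.])), (0.43, array([206., 296.]), array([ 624., -199.,   60.]), array([ 81., -29.,  60.]))]
scene vial [(0.48, array([227., 283.]), array([ 575., -183.,   10.]), array([ 30., -22.,  10.]))]
scene lid_hinge [(0.82, array([207., 297.]), array([ 605., -212.,   75.]), array([ 65., -45.,  75.]))]
```

View pics/w4.png

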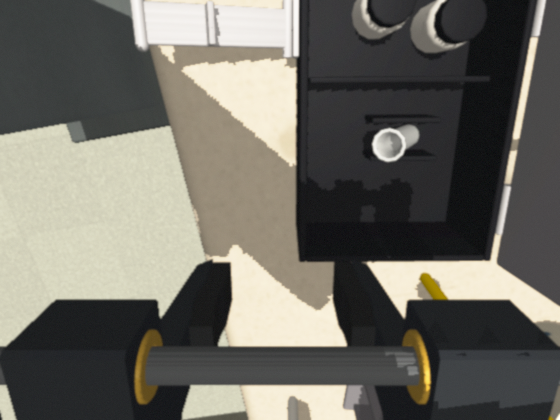

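The kit is open. The wrist picture shows the tube mouth at pixel (388,145) and its axis running along the case's x. Next I refine the mouth position and test the tilted pre-insertion pose empty-handed.

```bash
python3 - <<'E'
from h import *
p=snap('wrist'); W=cloud(p); Q=(W-C0)@Rc; g=p['img'].mean(2)
m=(abs(Q[...,0]+5)<25)&(abs(Q[...,1]+18)<20)&(Q[...,2]>48)&(Q[...,2]<72)
q=Q[m]; print(len(q),cv2.minAreaRect(q[:,:2].astype(np.float32)),q[:,2].min(),q[:,2].max())
v,u=np.where(m); print(cv2.minEnclosingCircle(np.stack([u,v],1).astype(np.float32)))
# plane fit of rim -> axis normal
sub=g[115:175,355:420]; b=(sub>170).astype(np.uint8)
cs,_=cv2.findContours(b,cv2.RETR_CCOMP,cv2.CHAIN_APPROX_NONE)
for c in cs:
    if len(c)>25: print(len(c),cv2.fitEllipse(c))
cv2.imwrite('pics/w4c.png',cv2.resize(p['img'][115:175,355:435],None,fx=7,fy=7,interpolation=cv2.INTER_CUBIC))
l=np.radians(30); Rl=toolT()
Rt=R.from_euler('xyz',[180,0,80],degrees=True)*R.from_rotvec([-l,0,0]); ax=Rt.apply([0,0,1]); print(ax)
m0=np.array([541.,-173,60])
for d in (140,70): move(m0-ax*d,Rt.as_matrix())
E
```

```text
652 ((-1.3679018020629883, -17.287126541137695), (24.59210968017578, 21.09321403503418), 28.476242065429688) 48.0264834626318 66.16270503011421
((379.4228210449219, 143.85047912597656), 17.443668365478516)
116 ((27.12883758544922, 27.952388763427734), (29.35137176513672, 44.76709747314453), 66.17704010009766)
72 ((27.254253387451172, 28.794530868530273), (18.71721649169922, 26.440196990966797), 168.46713256835938)
[ 0.49240388 -0.08682409 -0.8660254 ]
shift cm [ 4.22 -0.49  1.41] rv [-0.519 -0.001  0.   ] deg 29.7
shift cm [4.21 2.98 7.49] rv [-0.519 -0.001  0.   ] deg 29.7
```

View pics/w4c.png

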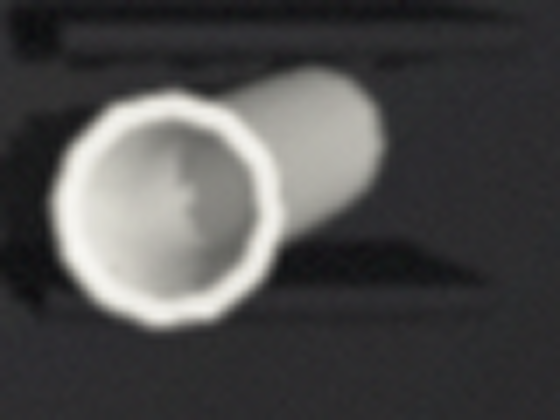

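```bash
python3 - <<'E'
from h import *
p=snap('wrist'); m=world(p,144.7,379,60); print(m,wc(m))
for az in (-25,-20,-15,-10,-5,0):
    a=np.radians(az); ax=np.array([.5*np.cos(a),.5*np.sin(a),-.866]); print(az,[np.round(pix(p,m+ax*d)[::-1],1) for d in (0,30,58)])
s=snap('scene'); print(pix(s,m))
c=p['img'][120:170,360:420].mean(2)
# depth of bottom
W=cloud(p); Q=(W-C0)@Rc
mm=(abs(Q[...,0]-20)<22)&(abs(Q[...,1]+18)<15)&(Q[...,2]>12)&(Q[...,2]<48)&(p['img'].mean(2)>110)
q=W[mm]; print(len(q)); qc=q.mean(0); u,sv,vt=np.linalg.svd(q-qc); print(qc,vt[0],sv, np.degrees(np.arctan2(vt[0][1],vt[0][0])))
E
```

```text
[ 542.84230491 -173.82303675   60.        ] [ -2.96920801 -18.6215373   60.        ]
-25 [array([379. , 144.7]), array([389.2, 144.6]), array([397.2, 144.5])]
-20 [array([379. , 144.7]), array([389.7, 142.9]), array([398.1, 141.4])]
-15 [array([379. , 144.7]), array([390.1, 141.1]), array([398.8, 138.3])]
-10 [array([379. , 144.7]), array([390.3, 139.4]), array([399.3, 135.2])]
-5 [array([379. , 144.7]), array([390.4, 137.6]), array([399.4, 132. ])]
0 [array([379. , 144.7]), array([390.3, 135.9]), array([399.3, 128.9])]
(np.float64(218.89022951821266), np.float64(273.7942400849984))
470
[ 559.86966148 -176.09086093   32.42211413] [-0.65300384  0.04800595  0.75583161] [253.35851743 124.99475409  89.25794665] 175.79543154931542
```

```bash
python3 -m pendant '[{"fingers":0.5,"x":2,"y":-0.2,"z":0,"rx":-0.12,"ry":0,"rz":0},{"fingers":0.5,"x":4.2,"y":-0.3,"z":1,"rx":-0.24,"ry":0,"rz":0},{"fingers":0.5,"x":4.2,"y":-0.3,"z":1.4,"rx":-0.36,"ry":0,"rz":0},{"fingers":0.5,"x":4.2,"y":-0.3,"z":1.4,"rx":-0.48,"ry":0,"rz":0},{"fingers":0.5,"x":4.2,"y":-0.3,"z":1.4,"rx":-0.52,"ry":0,"rz":0},{"fingers":0.5,"x":4.2,"y":-0.3,"z":1.4,"rx":-0.52,"ry":0,"rz":0}]' 20; python3 - <<'E'
from h import *
print(robot.get_state()['joints'])
E
```

```text
time_s: 13.43
tool_pos: [473.5, -162.5, 195.5]
ee_rot: [151.2, -0.3, 80.6]
wrist_force: [-1.0, 0.0, -0.3]
width: 43.9
grip_force: 0.0
[ -9.7235581   14.14030283  29.08320094 135.69881362 -74.56944988
  11.1398175   78.95806126]
```

```bash
python3 -m pendant '[{"fingers":0.5,"x":0,"y":0,"z":2.5,"rx":-0.02,"ry":0,"rz":0},{"fingers":0.5,"x":0,"y":0,"z":5,"rx":-0.02,"ry":0,"rz":0},{"fingers":0.5,"x":0,"y":0,"z":6.5,"rx":-0.02,"ry":0,"rz":0},{"fingers":0.5,"x":0,"y":0,"z":6.5,"rx":-0.02,"ry":0,"rz":0}]' 20; python3 - <<'E'
from h import *
print(robot.get_state()['joints'])
E
```

```text
time_s: 13.77
tool_pos: [518.7, -177.5, 165.5]
ee_rot: [152.7, -0.8, 80.0]
wrist_force: [-0.4, -0.3, -0.4]
width: 43.9
grip_force: 0.0
[ -0.31049709  21.67204188  19.46911099 129.13278319 -74.86311979
  10.96652624  78.04157907]
```

The 30° lean puts joints 4, 5 and 6 at their limits with the elbow on this side. I'll fit the arm's kinematics to the poses recorded so far and plan a better way.

```bash
cat > kin.py <<'E'
import numpy as np, itertools
from scipy.spatial.transform import Rotation as R
from scipy.optimize import least_squares
D=[([-79.8821,30.7325,-.2521,88.115,.1484,61.1533,-4.0785],[156.269,630.928,260.716],[180,0,166.09]),
([-40.54226564,27.34443033,63.3069993,113.94697871,-30.3314663,55.38930103,117.54030303],[490.6,-111.6,253.9],[179.9,1.5,169.9]),
([-15.16595203,16.21797766,25.35018217,115.79851035,-8.78264992,49.58797278,94.48654581],[469.0,-97.0,241.4],[-179.8,.2,169.5]),
([-51.02956802,32.64369896,71.27831249,120.94621861,-40.05015089,53.31437299,32.67051049],[461.5,-64.8,218.2],[178.5,-.2,79.8]),
([-30.21191841,17.88011107,40.14961866,137.21207091,-74.7709039,11.05414212,157.92223797],[475.5,-88.9,173.5],[178.9,25.5,169.7]),
([-37.76899399,37.24803795,52.65988701,134.01652791,-57.11772803,35.06573951,50.01846311],[385.5,-71.5,89.2],[179.7,-.1,80]),
([-37.32761617,24.19604987,69.61386766,123.58862296,-29.91377269,50.77560348,39.7025777],[397.9,-178.4,232.1],[179.3,.1,79.5]),
([-21.20887686,39.38040941,49.74977594,120.07180503,-46.72893377,41.86712871,49.4123631],[456.7,-180,111.1],[179.6,0,80.1]),
([-26.43499655,30.03730258,56.64806004,112.65777665,-45.04224275,42.11618169,45.25634371],[562,-198.5,236.9],[164.3,-.2,80.1]),
([-18.86551563,34.21200494,47.64963479,106.21308,-56.64585837,34.03464945,52.00151629],[662.8,-216.1,233.5],[154,-.1,80.1]),
([-24.43269563,34.35273038,57.99855378,115.04018455,-37.43572964,51.8433414,43.78285427],[465.1,-202.9,191.8],[-179.8,0,79.9]),
([-9.7235581,14.14030283,29.08320094,135.69881362,-74.56944988,11.1398175,78.95806126],[473.5,-162.5,195.5],[151.2,-.3,80.6]),
([-.31049709,21.67204188,19.46911099,129.13278319,-74.86311979,10.96652624,78.04157907],[518.7,-177.5,165.5],[152.7,-.8,80])]
AX='zyzyzyz'
def fk(q,P,sg,r0):
    Rm=R.identity(); p=np.zeros(3)
    for i in range(7):
        p=p+Rm.apply(P[i]); Rm=Rm*R.from_euler(AX[i],sg[i]*q[i],degrees=True)
    return p+Rm.apply(P[7]),Rm*R.from_rotvec(r0)
def ori(sg,r0): 
    return [ (R.from_euler('xyz',e,degrees=True).inv()*fk(q,np.zeros((8,3)),sg,r0)[1]).as_rotvec() for q,_,e in D]
LO=np.array([-154.64,-21.42,-72.66,13.99,-74.86,10.95,-158.01]);HI=np.array([154.64,123.67,72.17,137.28,254.86,109.41,158.01])
E
cat > fit.py <<'E'
from kin import *
best=[]
for sg in itertools.product([1,-1],repeat=7):
    for rz in (0,1.57,3.14,-1.57):
        f=least_squares(lambda r:np.ravel(ori(sg,r)),[0,0,rz],max_nfev=15); best.append((f.cost,sg,f.x))
best.sort(key=lambda b:b[0])
for b in best[:3]: print(b)
_,sg,r0=best[0]
def res(v): 
    P=v.reshape(8,3); return np.r_[np.ravel([(fk(q,P,sg,r0)[0]-t)/1000 for q,t,_ in D]),v*1e-7]
f=least_squares(res,np.zeros(24)); P=f.x.reshape(8,3); print(P.round(1)); print(np.round([np.linalg.norm(fk(q,P,sg,r0)[0]-t) for q,t,_ in D],1))
np.savez('kin.npz',P=P,sg=sg,r0=r0)
E
python3 fit.py
```

```text
(np.float64(3.936878781194098e-06), (-1, 1, -1, 1, -1, 1, -1), array([3.43890500e-05, 3.57459452e-05, 1.57086871e+00]))
(np.float64(3.936878781194103e-06), (-1, 1, -1, 1, -1, 1, -1), array([3.43890486e-05, 3.57459427e-05, 1.57086871e+00]))
(np.float64(3.936878781194161e-06), (-1, 1, -1, 1, -1, 1, -1), array([3.43890488e-05, 3.57459457e-05, 1.57086871e+00]))
[[-0.000e+00  0.000e+00  1.742e+02]
 [ 2.000e-01 -5.100e+00  1.742e+02]
 [-2.000e-01 -1.940e+01  2.523e+02]
 [ 1.000e-01 -1.010e+01  2.521e+02]
 [ 1.000e-01 -1.000e+01  2.231e+02]
 [-1.000e-01  1.100e+00  2.229e+02]
 [ 1.000e-01 -1.500e+00  1.530e+02]
 [-0.000e+00 -0.000e+00  1.531e+02]]
[0.  0.  0.  0.  0.  0.  0.1 0.  0.1 0.  0.  0.  0. ]
```

```bash
cat >> kin.py <<'E'
try:
    z=np.load('kin.npz'); P,SG,R0=z['P'],z['sg'],z['r0']
except Exception: pass
def err(q,p,Rm):
    a,b=fk(q,P,SG,R0); return np.r_[(np.asarray(p)-a)/300,(Rm*b.inv()).as_rotvec()]
def jac(q):
    J=np.zeros((6,7)); a,b=fk(q,P,SG,R0)
    for i in range(7):
        d=q.copy(); d[i]+=.01; a2,b2=fk(d,P,SG,R0); J[:3,i]=(a2-a)/300; J[3:,i]=(b2*b.inv()).as_rotvec()
    return J/.01
def sim(q,rows,p0=None,R0_=None,lam=0.0,clip=True):
    "rows: list of (pos,Rot) absolute targets one per 1/12 s; min-norm steps, rate limited"
    q=np.array(q,float); p,Rm=fk(q,P,SG,R0); 
    for tp,tR in rows:
        d=np.asarray(tp)-p; n=np.linalg.norm(d); d=d*min(1,41.7/max(n,1e-9)); w=(tR*Rm.inv()).as_rotvec(); n=np.linalg.norm(w); w=w*min(1,.125/max(n,1e-9))
        gp,gR=p+d,R.from_rotvec(w)*Rm
        for _ in range(10):
            e=err(q,gp,gR); J=jac(q); dq=J.T@np.linalg.solve(J@J.T+lam*np.eye(6),e); q=np.clip(q+dq,LO,HI)
        p,Rm=fk(q,P,SG,R0)
    return q
E
cat > plan.py <<'E'
from kin import *
E_=lambda e:R.from_euler('xyz',e,degrees=True)
# check sim vs history
q=sim(D[0][0],[([470.2,-96.5,241],E_([180,0,169.9]))]*20,lam=1e-6); print(q.round(1),D[2][0])
q=sim(D[10][0],[([473,-162,198],E_([180,0,80])*R.from_rotvec([-.52,0,0]))]*6,lam=1e-6); print('lean',q.round(1),D[11][0])
m=np.array([542.8,-173.8,60]); base=E_([180,0,80])*R.from_rotvec([-np.pi/6,0,0]); ax=base.apply([0,0,1])
rng=np.random.default_rng(0)
def margin(q): return np.min(np.minimum(q-LO,HI-q))
for rot in range(0,360,45):
    Rt=base*R.from_euler('z',rot,degrees=True); sols=[]
    for _ in range(25):
        q0=rng.uniform(LO,HI)
        f=least_squares(lambda q:np.r_[err(q,m-ax*135,Rt)],q0,bounds=(LO,HI),max_nfev=60)
        if f.cost<1e-8:
            # widen margin along null space, also at the inserted pose
            g=least_squares(lambda q:np.r_[err(q,m-ax*67,Rt)*10],f.x,bounds=(LO,HI),max_nfev=60)
            sols.append((min(margin(f.x),margin(g.x)) if g.cost<1e-6 else -1,f.x.round(),g.x.round()))
    sols.sort(key=lambda s:-s[0]); print(rot,len(sols)); [print('  ',*s) for s in sols[:2]]
E
python3 plan.py
```

```text
[-14.9  16.5  25.2 115.5  -9.1  49.9  95.1] [-15.16595203, 16.21797766, 25.35018217, 115.79851035, -8.78264992, 49.58797278, 94.48654581]
lean [ -5.6  13.   23.7 136.2 -74.9  11.   80. ] [-9.7235581, 14.14030283, 29.08320094, 135.69881362, -74.56944988, 11.1398175, 78.95806126]
0 5
   4.10185318037307 [ 69.  29. -62. 133.  90.  22. -77.] [ 64.  42. -60. 130. 106.  31. -88.]
   -1 [ 53.  21. -43. 134.  91.  11. -81.] [  39.   29.  -28.  131.  130.   12. -121.]
45 4
   3.8809343812429518 [  63.   25.  -55.  133.   90.   17. -124.] [  52.   34.  -44.  131.  113.   20. -145.]
   -1 [  54.   21.  -44.  134.   90.   11. -126.] [  42.   30.  -31.  131.  123.   13. -158.]
90 0
135 8
   1.332033132262353 [ 56.  22. -46. 134.  90.  12. 144.] [ 43.  30. -32. 131. 124.  14. 112.]
   1.1829116964170776 [ 55.  22. -45. 134.  90.  12. 144.] [ 44.  31. -34. 131. 122.  15. 114.]
180 6
   0.8874416639097884 [ 55.  22. -45. 134.  90.  12.  99.] [ 48.  32. -39. 131. 117.  17.  75.]
   0.7820130125162468 [ 55.  21. -45. 134.  90.  12.  99.] [ 48.  32. -39. 131. 117.  17.  75.]
225 6
   -1 [ 53.  21. -43. 134.  90.  11.  54.] [ 48.  31. -39. 129.  98.  15.  48.]
   -1 [ 57.  22. -47. 134.  90.  13.  55.] [ 51.  32. -42. 128.  96.  17.  51.]
270 9
   4.1506278294914125 [ 70.  30. -64. 133.  90.  23.  13.] [ 63.  41. -58. 130. 107.  29.   1.]
   0.4278004221349043 [ 54.  21. -44. 134.  90.  11.   9.] [ 41.  30. -30. 131. 126.  13. -26.]
315 4
   4.154874491048133 [ 70.  30. -64. 133.  90.  23. -32.] [ 57.  36. -50. 131. 110.  23. -50.]
   -1 [ 53.  21. -43. 134.  91.  11. -36.] [ 40.  29. -30. 131. 122.  12. -67.]
```

```bash
python3 - <<'E'
from kin import *
from h import *
E_=lambda e:R.from_euler('xyz',e,degrees=True)
p=snap('top'); W=cloud(p); 
for n,(x,y) in dict(yellow=(575,-315),big=(440,-435),green=(500,-525),wand=(523,-435)).items():
    m=(np.hypot(W[...,0]-x,W[...,1]-y)<38)&(W[...,2]>20); print(n,m.sum(),np.nanmax(W[m][:,2]) if m.any() else 0, W[m&(W[...,2]>np.nanmax(W[m][:,2])-8)].mean(0))
q=np.array(robot.get_state()['joints'])
for yaw in (80,-10,170,125,35):
    a=sim(q,[([500,-200,260],E_([180,0,80]))]*6+[([505,-425,300],E_([180,0,yaw]))]*20,lam=1e-6); print(yaw,a.round(1),fk(a,P,SG,R0)[0].round())
move([500,-200,260],E_([180,0,80]).as_matrix());move([505,-425,290],E_([180,0,80]).as_matrix())
E
```

```text
yellow 93 198.15159725184844 [ 575.03282882 -314.202799    193.93538898]
big 93 195.22690037392113 [ 431.42514139 -435.05327884  190.78808603]
green 57 150.88359111858358 [ 495.55216457 -514.17890194  146.36270395]
wand 302 155.21577984878058 [ 523.05134203 -434.73694209  151.70430362]
80 [  5.1  37.7  50.   86.1 -29.9  70.2  49.4] [ 505. -425.  300.]
-10 [ -2.9  48.   70.2  86.6 -45.7  77.8 -29. ] [ 505. -425.  300.]
170 [ 17.1  32.   28.9  85.4 -16.2  66.8 128.8] [ 505. -425.  300.]
125 [ 10.7  34.3  39.6  85.8 -22.8  68.1  89. ] [ 505. -425.  300.]
35 [  0.4  42.3  60.3  86.4 -37.6  73.4  10.2] [ 505. -425.  300.]
shift cm [-2.43  3.16 -9.01] rv [ 0.476 -0.013 -0.002] deg 27.3
shift cm [-24.47   8.55  -9.93] rv [ 0.476 -0.013 -0.002] deg 27.3
```

```bash
python3 - <<'E'
from h import *
E_=lambda e:R.from_euler('xyz',e,degrees=True)
move([505,-425,295],E_([180,0,170]).as_matrix())
E
```

```text
shift cm [-24.46   8.78 -10.37] rv [ 0.384  0.363 -1.54 ] deg 93.3
```

```bash
python3 -m pendant '[{"fingers":0.5,"x":0,"y":1,"z":-4,"rx":0.12,"ry":0,"rz":0},{"fingers":0.5,"x":-1,"y":3,"z":-8,"rx":0.24,"ry":0,"rz":0},{"fingers":0.5,"x":-3,"y":5,"z":-10,"rx":0.36,"ry":0,"rz":0},{"fingers":0.5,"x":-7,"y":8,"z":-10.4,"rx":0.476,"ry":0,"rz":0},{"fingers":0.5,"x":-11,"y":8.8,"z":-10.4,"rx":0.384,"ry":0.363,"rz":-1.54},{"fingers":0.5,"x":-15,"y":8.8,"z":-10.4,"rx":0.384,"ry":0.363,"rz":-1.54},{"fingers":0.5,"x":-19,"y":8.8,"z":-10.4,"rx":0.384,"ry":0.363,"rz":-1.54},{"fingers":0.5,"x":-23,"y":8.8,"z":-10.4,"rx":0.384,"ry":0.363,"rz":-1.54},{"fingers":0.5,"x":-24.5,"y":8.8,"z":-10.4,"rx":0.384,"ry":0.363,"rz":-1.54},{"fingers":0.5,"x":-24.5,"y":8.8,"z":-10.4,"rx":0.384,"ry":0.363,"rz":-1.54},{"fingers":0.5,"x":-24.5,"y":8.8,"z":-10.4,"rx":0.384,"ry":0.363,"rz":-1.54},{"fingers":0.5,"x":-24.5,"y":8.8,"z":-10.4,"rx":0.384,"ry":0.363,"rz":-1.54},{"fingers":0.5,"x":-24.5,"y":8.8,"z":-10.4,"rx":0.384,"ry":0.363,"rz":-1.54},{"fingers":0.5,"x":-24.5,"y":8.8,"z":-10.4,"rx":0.384,"ry":0.363,"rz":-1.54},{"fingers":0.5,"x":-24.5,"y":8.8,"z":-10.4,"rx":0.384,"ry":0.363,"rz":-1.54},{"fingers":0.5,"x":-24.5,"y":8.8,"z":-10.4,"rx":0.384,"ry":0.363,"rz":-1.54},{"fingers":0.5,"x":-24.5,"y":8.8,"z":-10.4,"rx":0.384,"ry":0.363,"rz":-1.54}]' 20; python3 - <<'E'
from h import *
print(robot.get_state()['joints'].round(1), robot.get_state()['ee_rot'])
p=snap('wrist'); W=cloud(p)
m=(np.hypot(W[...,0]-523,W[...,1]+435)<25)&(W[...,2]>140)&(W[...,2]<162)
q=W[m]; print(len(q),q.mean(0),cv2.minAreaRect(q[:,:2].astype(np.float32)))
print(pix(p,[523,-435,150]))
r,c=[int(v) for v in pix(p,[523,-435,120])]
r0,c0=max(0,r-60),max(0,c-80)
cv2.imwrite('pics/w5.png',cv2.resize(p['img'][r0:r0+120,c0:c0+160],None,fx=5,fy=5,interpolation=cv2.INTER_CUBIC)); print(r0,c0)
for t,z in [('stand',0),('wand',5)]: print(t,pts(p,t,z))
E
```

```text
time_s: 15.23
tool_pos: [505.8, -423.5, 296.4]
ee_rot: [-179.9, -0.0, 170.5]
wrist_force: [-0.0, 0.3, -0.3]
width: 44.0
grip_force: 0.0
[ 16.2  32.3  30.   85.8 -16.8  66.4 129.6] [-1.79869209e+02 -1.13767101e-02  1.70518664e+02]
354 [ 523.9115034  -433.27518475  149.33755082] ((525.2901611328125, -433.6257019042969), (13.221646308898926, 14.117524147033691), 80.58495330810547)
(np.float64(221.96441156197287), np.float64(271.05987343994656))
149 192
stand [(0.71, array([180., 277.]), array([ 528., -434.,    0.]))]
wand [(0.97, array([100., 263.]), array([ 438., -433.,    5.])), (0.89, array([205., 387.]), array([ 577., -313.,    5.])), (0.81, array([167., 202.]), array([ 498., -513.,    5.])), (0.74, array([182., 277.]), array([ 529., -434.,    5.]))]
```

View pics/w5.png

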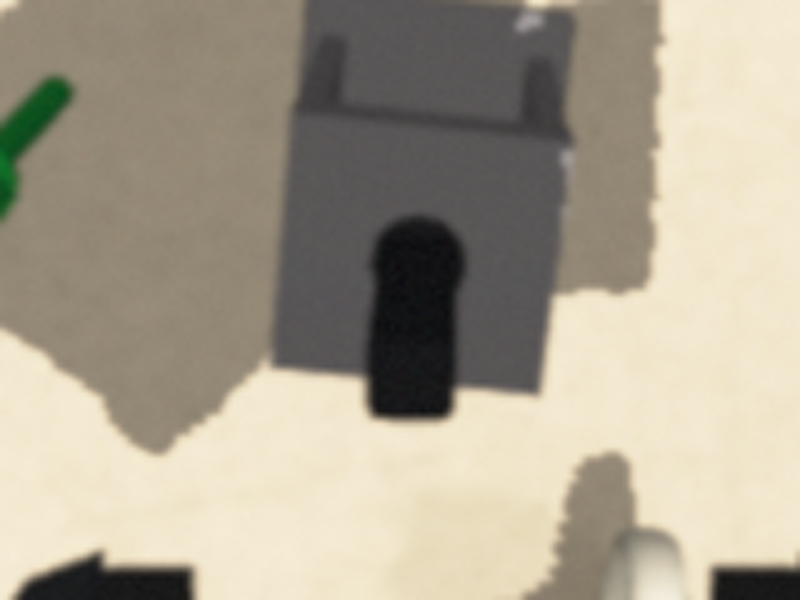

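The crop shows the small black wand in the grey stand, its top at about crop (412,415). Its faces line up with the tool at yaw 170. Next I simulate grasp-tilt options.

```bash
cat > plan2.py <<'E'
from kin import *
from cell import robot
E_=lambda e:R.from_euler('xyz',e,degrees=True)
q0=np.array(robot.get_state()['joints'])
m=np.array([542.8,-173.8,60]); ax=(E_([180,0,170])*R.from_rotvec([0,-np.pi/6,0])).apply([0,0,1]); print(ax)
wd=np.array([524.5,-433.5,5.]); gz=116
def pose(Gp,yaw,l): 
    r=E_([180,0,yaw])*R.from_rotvec([0,-l,0]); return Gp-3*r.apply([0,0,1]),r
def mg(q): return np.min(np.minimum(q-LO,HI-q)).round(1)
for yaw,sgn in ((170,1),(-10,-1)):
  for td in (0,10,15,20,25):
    t=np.radians(td); l=np.radians(30)-t
    G=wd+[0,0,gz]; q=q0; out=[]
    seq=[(G+[0,0,120],-t,14 if yaw==170 else 30),(G,-t,6),(G+[0,0,110],-t,6),(m-ax*150,l,16),(m-ax*130,l,4),(m-ax*62,l,8)]
    for g,a,n in seq:
        pp,rr=pose(g,yaw,a*sgn); q=sim(q,[(pp,rr)]*n,lam=1e-6); a_,b_=fk(q,P,SG,R0); out.append((q.round().astype(int).tolist(),mg(q),np.linalg.norm(a_-pp).round(1),np.degrees((b_.inv()*rr).magnitude()).round(1)))
    print(yaw,td); [print('   ',*o) for o in (out[1],out[3],out[4],out[5])]
E
python3 plan2.py
```

```text
[ 0.49240388 -0.08682409 -0.8660254 ]
170 0
    [20, 45, 25, 89, -23, 51, 133] 25.2 0.0 0.0
    [12, 12, 4, 136, -66, 11, 158] 0.0 36.3 7.3
    [26, 16, -9, 134, -64, 11, 158] 0.0 34.8 10.2
    [40, 28, -26, 129, -62, 11, 158] 0.0 75.4 19.7
170 10
    [18, 50, 28, 81, -18, 63, 128] 30.4 0.0 0.0
    [-5, 15, 23, 130, -26, 18, 119] 6.9 0.0 0.0
    [-2, 18, 19, 130, -29, 16, 122] 4.8 0.0 0.0
    [5, 27, 11, 126, -43, 11, 135] 0.0 7.2 1.4
170 15
    [17, 53, 28, 77, -16, 69, 126] 32.2 0.0 0.0
    [-8, 16, 25, 127, -21, 25, 114] 10.5 0.0 0.0
    [-5, 19, 23, 126, -23, 23, 116] 11.2 0.0 0.0
    [1, 28, 16, 123, -30, 17, 122] 6.0 0.0 0.0
170 20
    [17, 56, 29, 72, -15, 75, 124] 33.6 0.0 0.0
    [-9, 18, 27, 123, -18, 32, 111] 14.1 0.0 0.0
    [-7, 21, 25, 122, -20, 30, 113] 14.8 0.0 0.0
    [-2, 30, 20, 119, -26, 24, 118] 13.5 0.0 0.0
170 25
    [17, 59, 29, 67, -13, 81, 123] 28.3 0.0 0.0
    [-9, 21, 28, 120, -16, 38, 109] 17.8 0.0 0.0
    [-8, 23, 27, 119, -18, 37, 111] 18.5 0.0 0.0
    [-4, 32, 22, 116, -23, 32, 115] 20.7 0.0 0.0
-10 0
    [69, 68, -73, 86, 76, 87, 158] 0.0 10.3 90.9
  
[... 269 characters left out ...]
124, 74, 55, 158] 0.0 15.3 49.0
    [65, 49, -69, 124, 86, 46, 158] 0.0 0.2 43.7
-10 15
    [62, 73, -73, 71, 72, 104, 158] 0.0 9.7 99.0
    [60, 42, -73, 119, 65, 67, 158] 0.0 19.5 56.9
    [61, 44, -73, 120, 69, 65, 158] 0.0 18.4 54.1
    [63, 54, -73, 119, 81, 59, 158] 0.0 8.8 49.1
-10 20
    [61, 75, -73, 66, 69, 107, 158] 0.0 10.4 101.7
    [58, 45, -73, 114, 61, 75, 158] 0.0 20.5 61.5
    [58, 48, -73, 115, 65, 73, 158] 0.0 19.8 58.7
    [59, 57, -73, 114, 76, 69, 158] 0.0 13.9 53.5
-10 25
    [60, 76, -73, 61, 66, 109, 158] 0.0 7.7 104.0
    [56, 49, -73, 109, 58, 82, 158] 0.0 20.9 65.4
    [56, 51, -73, 110, 62, 81, 158] 0.0 20.4 62.6
    [56, 59, -73, 110, 73, 77, 158] 0.0 16.2 57.5
```

Gripping the wand with the tool tilted 20° means only 10° of lean at the tube, and the simulated path is feasible. I go with that.

```bash
cat > go.py <<'E'
import sys
from h import *
E_=lambda e:R.from_euler('xyz',e,degrees=True)
m=np.array([542.8,-173.8,60]); ax=(E_([180,0,170])*R.from_rotvec([0,-np.pi/6,0])).apply([0,0,1])
def pose(G,l):
    r=E_([180,0,170])*R.from_rotvec([0,-l,0]); return G-3*r.apply([0,0,1]),r.as_matrix()
def show(G,l): move(*pose(np.array(G,float),np.radians(l)))
E
python3 - <<'E'
from go import *
G=np.array([524.5,-433.5,121]); show(G+[0,0,120],-20); show(G,-20)
E
```

```text
shift cm [-2.13 -0.65  5.25] rv [-0.001  0.35   0.002] deg 20.0
shift cm [-2.12 -0.65 17.25] rv [-0.001  0.35   0.002] deg 20.0
```

```bash
python3 -m pendant '[{"fingers":0.45,"x":-1,"y":-0.3,"z":2,"rx":0,"ry":0.12,"rz":0},{"fingers":0.45,"x":-2.1,"y":-0.65,"z":4,"rx":0,"ry":0.24,"rz":0},{"fingers":0.45,"x":-2.1,"y":-0.65,"z":5.2,"rx":0,"ry":0.35,"rz":0},{"fingers":0.45,"x":-2.1,"y":-0.65,"z":5.2,"rx":0,"ry":0.35,"rz":0},{"fingers":0.45,"x":-2.1,"y":-0.65,"z":8,"rx":0,"ry":0.35,"rz":0},{"fingers":0.45,"x":-2.1,"y":-0.65,"z":11,"rx":0,"ry":0.35,"rz":0},{"fingers":0.45,"x":-2.1,"y":-0.65,"z":14,"rx":0,"ry":0.35,"rz":0},{"fingers":0.45,"x":-2.1,"y":-0.65,"z":16.5,"rx":0,"ry":0.35,"rz":0},{"fingers":0.45,"x":-2.1,"y":-0.65,"z":17.2,"rx":0,"ry":0.35,"rz":0},{"fingers":0.45,"x":-2.1,"y":-0.65,"z":17.2,"rx":0,"ry":0.35,"rz":0},{"fingers":0.45,"x":-2.1,"y":-0.65,"z":17.2,"rx":0,"ry":0.35,"rz":0}]' 40; python3 - <<'E'
from go import *
G=np.array([524.5,-433.5,121]);show(G,-20)
p=snap('wrist'); W=cloud(p)
m_=(np.hypot(W[...,0]-523,W[...,1]+435)<22)&(W[...,2]>90)&(W[...,2]<162)&(p['img'].max(2)<70)
q=W[m_]; print(len(q),q.mean(0),q.min(0),q.max(0))
E
```

```text
time_s: 16.3
tool_pos: [525.2, -434.9, 126.1]
ee_rot: [-179.9, -19.9, 170.2]
wrist_force: [-1.1, -0.0, 0.6]
width: 40.0
grip_force: 0.0
shift cm [-0.08  0.13  0.22] rv [-0.003  0.002  0.003] deg 0.3
4364 [ 522.74156191 -434.82811893  137.06524925] [ 509.5902241  -456.96401156   90.01909759] [ 534.93948104 -413.01623683  152.8864231 ]
```

Close enough: slight correction, grip, lift.

```bash
python3 -m pendant '[{"fingers":0.45,"x":-0.1,"y":0.1,"z":0.2,"rx":0,"ry":0,"rz":0},{"fingers":0,"x":-0.1,"y":0.1,"z":0.2,"rx":0,"ry":0,"rz":0},{"fingers":0,"x":-0.1,"y":0.1,"z":0.2,"rx":0,"ry":0,"rz":0},{"fingers":0,"x":-0.1,"y":0.1,"z":0.2,"rx":0,"ry":0,"rz":0},{"fingers":0,"x":-0.1,"y":0.1,"z":0.2,"rx":0,"ry":0,"rz":0},{"fingers":0,"x":-0.1,"y":0.1,"z":0.2,"rx":0,"ry":0,"rz":0},{"fingers":0,"x":-0.1,"y":0.1,"z":0.2,"rx":0,"ry":0,"rz":0}]' 40; python3 - <<'E'
from go import *
T=toolT(); print('up dir in tool',T[:3,:3].T@[0,0,1]*13)
print(T[:3,3])
E
```

```text
time_s: 16.93
tool_pos: [525.6, -433.2, 122.0]
ee_rot: [-180.0, -20.0, 170.3]
wrist_force: [-0.3, 1.0, 1.7]
width: 13.4
grip_force: 40.0
up dir in tool [ 4.44864047e+00 -1.04328857e-03 -1.22151380e+01]
[ 525.6073984  -433.20514914  122.03870797]
```

```bash
python3 -m pendant '[{"fingers":0,"x":0.7,"y":0,"z":-1.9,"rx":0,"ry":0,"rz":0},{"fingers":0,"x":1.7,"y":0,"z":-4.7,"rx":0,"ry":0,"rz":0},{"fingers":0,"x":2.7,"y":0,"z":-7.5,"rx":0,"ry":0,"rz":0},{"fingers":0,"x":3.8,"y":0,"z":-10.3,"rx":0,"ry":0,"rz":0},{"fingers":0,"x":4.8,"y":0,"z":-13.2,"rx":0,"ry":0,"rz":0},{"fingers":0,"x":4.8,"y":0,"z":-13.2,"rx":0,"ry":0,"rz":0},{"fingers":0,"x":4.8,"y":0,"z":-13.2,"rx":0,"ry":0,"rz":0}]' 40; python3 - <<'E'
from go import *
print(robot.get_state()['joints'].round(1)); 
show(m-ax*165+np.array([0,0,50]),10)
p=snap('wrist'); cv2.imwrite('pics/w6.png',p['img'])
W=cloud(p); T=toolT(); Q=(W-T[:3,3])@T[:3,:3]
g=p['img'].mean(2)
# white rod points near the expected axis
a=np.array([.342,0,.94])*-1; a=T[:3,:3].T@np.array([0,0,1.]); 
d=Q-np.array([0,0,3]); t=d@a; off=d-t[...,None]*a; r=np.linalg.norm(off,axis=-1)
for lo,hi in [(-116,-95),(-95,-75),(-75,-55),(-52,-40)]:
    k=(t>lo)&(t<hi)&(r<25); print(lo,k.sum(),np.round(off[k].mean(0),1) if k.any() else '', g[k].mean() if k.any() else '', Q[k].mean(0) if k.any() else '')
k=(r<25)&(t<-20); print(np.nanmin(t[k]))
E
```

```text
time_s: 17.52
tool_pos: [526.2, -434.0, 264.1]
ee_rot: [-179.9, -19.8, 170.3]
wrist_force: [-0.6, 0.5, -1.2]
width: 13.8
grip_force: 40.0
[ 16.4  47.7  31.2  67.2 -12.   87.2 124.8]
shift cm [10.12 25.97  4.48] rv [-0.002 -0.521  0.006] deg 29.8
-116 30 [ 1.  -1.   0.3] 100.31111111111112 [-33.67177266  -1.05664476  98.56964871]
-95 45 [ 1.  -1.1  0.4] 102.42222222222222 [-27.80761256  -1.09209118  82.60788677]
-75 23 [ 1.4 -1.2  0.5] 95.88405797101449 [-22.77094228  -1.17506272  70.06014135]
-52 0   
-256.7902750262145
```

View pics/w6.png

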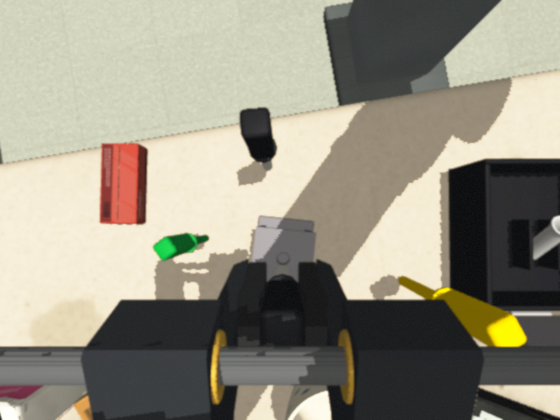

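The wand is in the grip and the stand hole at (283,257) is empty. I move to above the tube.

```bash
python3 -m pendant '[{"fingers":0,"x":0.5,"y":1.5,"z":0,"rx":0,"ry":-0.03,"rz":0},{"fingers":0,"x":1.5,"y":4,"z":0.5,"rx":0,"ry":-0.08,"rz":0},{"fingers":0,"x":2.5,"y":7,"z":1,"rx":0,"ry":-0.13,"rz":0},{"fingers":0,"x":4,"y":10,"z":1.5,"rx":0,"ry":-0.19,"rz":0},{"fingers":0,"x":5,"y":13,"z":2,"rx":0,"ry":-0.25,"rz":0},{"fingers":0,"x":6.2,"y":16,"z":2.5,"rx":0,"ry":-0.31,"rz":0},{"fingers":0,"x":7.4,"y":19,"z":3.2,"rx":0,"ry":-0.37,"rz":0},{"fingers":0,"x":8.6,"y":22,"z":4,"rx":0,"ry":-0.43,"rz":0},{"fingers":0,"x":9.6,"y":24.5,"z":4.4,"rx":0,"ry":-0.48,"rz":0},{"fingers":0,"x":10.1,"y":26,"z":4.5,"rx":0,"ry":-0.52,"rz":0.005},{"fingers":0,"x":10.1,"y":26,"z":4.5,"rx":0,"ry":-0.52,"rz":0.005},{"fingers":0,"x":10.1,"y":26,"z":4.5,"rx":0,"ry":-0.52,"rz":0.005},{"fingers":0,"x":10.1,"y":26,"z":4.5,"rx":0,"ry":-0.52,"rz":0.005}]' 40; python3 - <<'E'
from go import *
print(robot.get_state()['joints'].round(1)); 
p=snap('wrist'); cv2.imwrite('pics/w7.png',p['img'])
W=cloud(p); T=toolT(); Q=(W-T[:3,3])@T[:3,:3]
G=T[:3,:3]@[0,0,3]+T[:3,3]
d=W-G; t=d@ax; off=d-t[...,None]*ax; r=np.linalg.norm(off,axis=-1)
e2=np.cross(ax,[0,0,1]); e2/=np.linalg.norm(e2); e1=np.cross(e2,ax)
for lo in range(30,125,10):
    k=(t>lo)&(t<lo+10)&(r<22); print(lo,k.sum(),'e1(up/front perp) %.1f e2 %.1f'%((off[k]@e1).mean(),(off[k]@e2).mean()) if k.any() else '')
print('e1',e1,'e2',e2)
q=W[(np.hypot(W[...,0]-540,W[...,1]+175)<20)&(W[...,2]>52)&(W[...,2]<66)]; print(len(q),q.mean(0))
print('mouth px',pix(p,m),[(a,b,c) for a,b,c in pts(p,'vial_mouth',60)]); print('tip px',pix(p,G+ax*114))
show(m-ax*130,10); show(m-ax*60,10)
E
```

```text
time_s: 18.65
tool_pos: [460.7, -159.0, 254.2]
ee_rot: [-179.9, 9.7, 170.0]
wrist_force: [-0.2, -0.4, 0.1]
width: 13.5
grip_force: 40.0
[-11.8  11.2  29.4 120.9 -10.2  40.1 104. ]
30 40 e1(up/front perp) -6.9 e2 -0.6
40 0 
50 0 
60 6 e1(up/front perp) -3.3 e2 -0.2
70 25 e1(up/front perp) -3.0 e2 -0.1
80 24 e1(up/front perp) -2.9 e2 -0.3
90 22 e1(up/front perp) -2.7 e2 0.3
100 22 e1(up/front perp) -2.8 e2 -0.1
110 1 e1(up/front perp) -3.1 e2 1.6
120 0 
e1 [ 0.85286853 -0.15038373  0.5       ] e2 [-0.17364818 -0.98480775  0.        ]
296 [ 543.57295762 -174.44759119   58.47571791]
mouth px (np.float64(230.5946697497224), np.float64(281.6244767644086)) [(0.57, array([232., 280.]), array([ 544., -176.,   60.])), (0.57, array([225.,  50.]), array([ 500., -385.,   60.]))]
tip px (np.float64(268.99590136990224), np.float64(281.28915000394875))
shift cm [-0.4   0.04  8.06] rv [-0.002 -0.005 -0.   ] deg 0.3
shift cm [-2.82  0.05 14.63] rv [-0.002 -0.005 -0.   ] deg 0.3
```

View pics/w7.png

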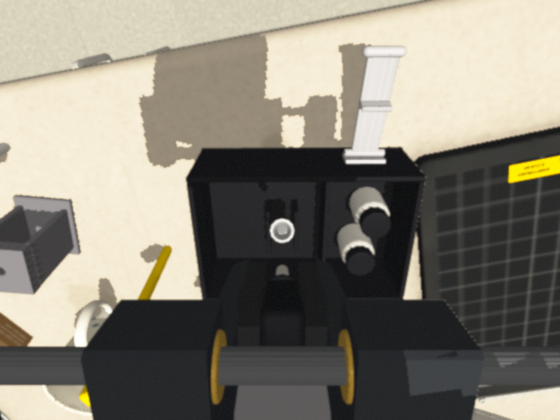

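The rod lies parallel to the tube axis to within about 1 mm, and the mouth at pixel (282,231) is where predicted. I insert now.

```bash
python3 -m pendant '[{"fingers":0,"x":0,"y":0,"z":2.5,"rx":0,"ry":-0.005,"rz":0},{"fingers":0,"x":-0.2,"y":0,"z":5.5,"rx":0,"ry":-0.005,"rz":0},{"fingers":0,"x":-0.4,"y":0,"z":8,"rx":0,"ry":-0.005,"rz":0},{"fingers":0,"x":-0.4,"y":0,"z":8,"rx":0,"ry":-0.005,"rz":0},{"fingers":0,"x":-0.4,"y":0,"z":8,"rx":0,"ry":-0.005,"rz":0},{"fingers":0,"x":-0.9,"y":0.05,"z":9.4,"rx":0,"ry":-0.005,"rz":0},{"fingers":0,"x":-1.3,"y":0.05,"z":10.5,"rx":0,"ry":-0.005,"rz":0},{"fingers":0,"x":-1.6,"y":0.05,"z":11.3,"rx":0,"ry":-0.005,"rz":0},{"fingers":0,"x":-1.9,"y":0.05,"z":12.1,"rx":0,"ry":-0.005,"rz":0},{"fingers":0,"x":-1.9,"y":0.05,"z":12.1,"rx":0,"ry":-0.005,"rz":0}]' 40; python3 - <<'E'
from go import *
print(robot.get_state()['joints'].round(1)); show(m-ax*60,10)
T=toolT(); G=T[:3,:3]@[0,0,3]+T[:3,3]; print('remaining',(m-ax*60-G)@ax, 'lateral',np.round(m-ax*60-G-((m-ax*60-G)@ax)*ax,1))
E
```

```text
time_s: 19.58
tool_pos: [499.7, -165.2, 138.3]
ee_rot: [-179.9, 10.1, 170.0]
wrist_force: [-1.0, 0.1, -1.1]
width: 13.3
grip_force: 40.0
[ -3.5  26.5  21.2 120.7 -23.5  26.1 115.3]
shift cm [-0.92 -0.1   2.54] rv [-0.001  0.001  0.   ] deg 0.1
remaining 26.987932969493187 lateral [-0.2 -1.  -0. ]
```

```bash
python3 -m pendant '[{"fingers":0,"x":-0.3,"y":-0.05,"z":0.8,"rx":0,"ry":0,"rz":0},{"fingers":0,"x":-0.55,"y":-0.08,"z":1.5,"rx":0,"ry":0,"rz":0},{"fingers":0,"x":-0.8,"y":-0.1,"z":2.2,"rx":0,"ry":0,"rz":0},{"fingers":0,"x":-0.92,"y":-0.1,"z":2.54,"rx":0,"ry":0,"rz":0},{"fingers":0,"x":-0.92,"y":-0.1,"z":2.54,"rx":0,"ry":0,"rz":0},{"fingers":0,"x":-0.92,"y":-0.1,"z":2.54,"rx":0,"ry":0,"rz":0}]' 40; python3 - <<'E'
from go import *
print(robot.get_state()['joints'].round(1))
T=toolT(); G=T[:3,:3]@[0,0,3]+T[:3,3]; print('remaining',(m-ax*60-G)@ax)
E
```

```text
time_s: 20.08
tool_pos: [512.8, -168.0, 115.1]
ee_rot: [-180.0, 10.1, 170.1]
wrist_force: [0.1, 0.1, -0.1]
width: 13.6
grip_force: 40.0
[ -1.5  29.9  19.  119.3 -25.4  24.1 116.9]
remaining 0.18067648067996683
```

No contact yet, so I push a little further until the floor is felt.

```bash
python3 -m pendant '[{"fingers":0,"x":-0.07,"y":0,"z":0.19,"rx":0,"ry":0,"rz":0},{"fingers":0,"x":-0.14,"y":0,"z":0.38,"rx":0,"ry":0,"rz":0},{"fingers":0,"x":-0.14,"y":0,"z":0.38,"rx":0,"ry":0,"rz":0},{"fingers":0,"x":-0.14,"y":0,"z":0.38,"rx":0,"ry":0,"rz":0}]' 30; python3 - <<'E'
from go import *
T=toolT(); G=T[:3,:3]@[0,0,3]+T[:3,3]; print('remaining',(m-ax*60-G)@ax)
E
```

```text
time_s: 20.42
tool_pos: [513.3, -168.5, 113.0]
ee_rot: [179.9, 10.0, 170.0]
wrist_force: [-13.9, 2.9, 25.3]
width: 14.0
grip_force: 30.0
remaining -1.9036335359926695
```

Floor felt: about 29 N along the tube axis at the expected depth. Release and retreat.

```bash
python3 -m pendant '[{"fingers":0,"x":0.08,"y":0,"z":-0.2,"rx":0,"ry":0,"rz":0},{"fingers":0.35,"x":0.08,"y":0,"z":-0.2,"rx":0,"ry":0,"rz":0},{"fingers":0.35,"x":0.08,"y":0,"z":-0.2,"rx":0,"ry":0,"rz":0},{"fingers":0.35,"x":0.08,"y":0,"z":-0.2,"rx":0,"ry":0,"rz":0},{"fingers":0.35,"x":0.7,"y":0,"z":-2,"rx":0,"ry":0,"rz":0},{"fingers":0.35,"x":1.7,"y":0,"z":-4.8,"rx":0,"ry":0,"rz":0},{"fingers":0.35,"x":2.7,"y":0,"z":-7.6,"rx":0,"ry":0,"rz":0},{"fingers":0.35,"x":3.7,"y":0,"z":-10.4,"rx":0,"ry":0,"rz":0},{"fingers":0.35,"x":5,"y":0,"z":-13,"rx":0,"ry":0,"rz":0},{"fingers":0.35,"x":5,"y":0,"z":-15,"rx":0,"ry":0,"rz":0},{"fingers":0.35,"x":5,"y":0,"z":-15,"rx":0,"ry":0,"rz":0}]' 20; python3 - <<'E'
from go import *
p=snap('wrist'); W=cloud(p)
d=W-m; t=d@(-ax); off=d-t[...,None]*(d*0-ax); r=np.linalg.norm(off,axis=-1)
k=(r<16)&(t>5)&(t<130); print('wand beyond mouth: n',k.sum(),'max (expect 91)',t[k].max(), np.percentile(t[k],98), off[k].mean(0))
for n in ['scene']:
    s=snap(n)
    for th,z in [('lid_bar',None),('staple_box',0),('mug',0),('stapler',0)]: print(th,pts(s,th,z)[:2])
a=cv2.resize(p['img'],(400,300)); b=cv2.resize(s['img'][130:340,160:440],(400,300))
cv2.imwrite('pics/end.png',np.hstack([a,b]))
E
```

```text
time_s: 21.33
tool_pos: [441.3, -155.7, 253.9]
ee_rot: [180.0, 10.4, 170.0]
wrist_force: [2.0, 0.2, 0.4]
width: 30.6
grip_force: 0.0
wand beyond mouth: n 312 max (expect 91) 92.83382037610583 92.25995528096239 [-7.97874498  1.44312838 -4.68122904]
lid_bar [(0.97, array([152., 308.]), array([ 660., -214.,  233.]))]
staple_box [(0.71, array([328., 393.]), array([ 425., -582.,    0.]))]
mug [(0.98, array([238., 366.]), array([ 667., -407.,    0.]))]
stapler [(0.66, array([209., 152.]), array([436., 215.,   0.]))]
```

View pics/end.png

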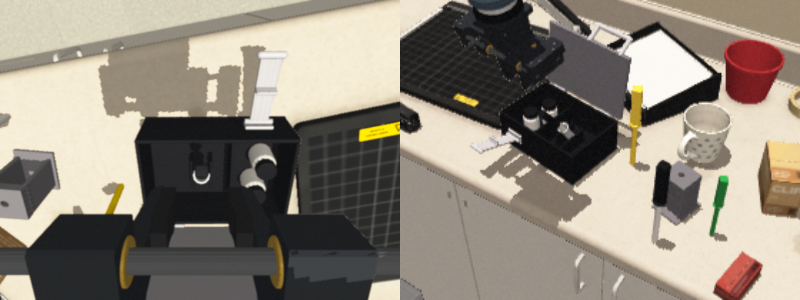

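The left half shows the wand handle standing out of the tube at (200,162), and depth puts its end about 92 mm past the mouth, against 91 expected when fully seated. The lid is up, the latch is down and the bystanders are in their places.

```bash
python3 -c "
from cell import robot
print(robot.finish_job())"
```

```text
the job is handed in; nothing more can be done
None
```

The job is handed in at about 21 s: the latch is swung forward to about 1.2 rad, the lid stands open at about 1.7 rad, the wand is fully seated in the tube and released, and the staple box, mug and stapler are where they were.

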